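# Strip and lock a laboratory shaker for transport

## Task

Get the shaker ready for transport. Slide every brass counterweight off the open end of its balance rod and lay them all in the blue tray; only then take the two red-handled pins from their stand and, in each of the two slots of the cover, feel with a pin's tip along the hidden carriage until it drops into the hole, and push the pin fully home so that its flange sits flat on the cover. Do not knock over or shift the tubes and the glass weighing bottle standing round the work.

Things in the scene. Friction and masses are not known exactly. Their poses are not given: they have to be found in the camera images.
- shaker: Shaker drive unit, fixed: white box 160 mm (its x) by 120 mm (its y), aluminium cover top 100 mm above the bench. Origin: centre of its underside; z up; its yaw varies. From the middle of its -y side the horizontal steel balance rod sticks out along its -y, carrying the weights.
- slot_left (a point): Centre of the left (+y) slot in the cover, at its top face; axes as the shaker's. Slot 61 mm along x, 17 along y; cover 6 mm thick. 12 mm below the cover's top is a fixed black carriage's flat top with one vertical round hole (17 mm wide, 42 deep, 2 mm chamfer) on the slot's centre line, its centre up to 18 mm either way from this point along x: unknown, to be felt for.
- slot_right (a point): Centre of the right (-y) slot in the cover, at its top face; axes as the shaker's. Slot 61 mm along x, 17 along y; cover 6 mm thick. 12 mm below the cover's top is a fixed black carriage's flat top with one vertical round hole (17 mm wide, 42 deep, 2 mm chamfer) on the slot's centre line, its centre up to 18 mm either way from this point along x: unknown, to be felt for.
- rod_root (a point): Point on the balance rod's axis where it leaves the housing, 75 mm above the bench. The balance rod is round, 12 mm thick, with a 32 mm wide, 8 mm long shoulder at the root; it cannot move.
- rod_tip (a point): Centre of the open end of the balance rod, 160 mm from rod_root, 75 mm above the bench.
- lock_pin_1: One of two alike red-handled pins, upright in the stand at first. Origin: on its axis, underside of its flange (32 mm wide, 6 thick), z up. Handle 16 mm thick from z = 6 to 46 mm, knob 26 mm wide to z = 54. Shaft 12 mm thick, tapered over its last 4 mm to the tip at z = -40. Home: origin level with the slot point, flange on the cover. Tip on the carriage beside the hole: origin 28 mm above cover.
- lock_pin_2: One of two alike red-handled pins, upright in the stand at first. Origin: on its axis, underside of its flange (32 mm wide, 6 thick), z up. Handle 16 mm thick from z = 6 to 46 mm, knob 26 mm wide to z = 54. Shaft 12 mm thick, tapered over its last 4 mm to the tip at z = -40. Home: origin level with the slot point, flange on the cover. Tip on the carriage beside the hole: origin 28 mm above cover.
- pin_stand: Fixed grey parking block for the pins, 126 mm (its x) by 46 mm, 46 mm high, on a 140 x 56 mm foot. Origin: centre of its underside. The pins stand, flange on its top, in two holes, 16 mm wide, at x = -40 and +40 mm.
- tray: Loose blue open storage tray, 236 mm (its x) by 112 mm (its y), 24 mm high, walls and floor 4 mm. Origin: centre of its underside. Starts empty.
- tube_red: Bystander: 50 ml tube with red cap, 34 x 34 x 110 mm, standing upright. Origin: centre of its underside.
- tube_blue: Bystander: 50 ml tube with blue cap, 34 x 34 x 110 mm, standing upright. Origin: centre of its underside.
- glass_pot: Bystander: stoppered glass weighing bottle with pink contents, 36 x 36 x 64 mm. Origin: centre of its underside.
- weight_1: Brass counterweight, 0.2 kg; two to four alike are present. 44 mm along its x, 24 along y, 56 along z (z = -32 to +24 mm), round 24 mm bore along y. Origin: centre of the bore. Hangs loosely on the rod, y along the rod, z up, origin 6 mm below the rod's axis; neighbours are 30 mm or more apart, centre to centre.
- weight_2: Brass counterweight, 0.2 kg; two to four alike are present. 44 mm along its x, 24 along y, 56 along z (z = -32 to +24 mm), round 24 mm bore along y. Origin: centre of the bore. Hangs loosely on the rod, y along the rod, z up, origin 6 mm below the rod's axis; neighbours are 30 mm or more apart, centre to centre.
- weight_3: Brass counterweight, 0.2 kg; two to four alike are present. 44 mm along its x, 24 along y, 56 along z (z = -32 to +24 mm), round 24 mm bore along y. Origin: centre of the bore. Hangs loosely on the rod, y along the rod, z up, origin 6 mm below the rod's axis; neighbours are 30 mm or more apart, centre to centre.
- weight_4: Brass counterweight, 0.2 kg; two to four alike are present. 44 mm along its x, 24 along y, 56 along z (z = -32 to +24 mm), round 24 mm bore along y. Origin: centre of the bore. Hangs loosely on the rod, y along the rod, z up, origin 6 mm below the rod's axis; neighbours are 30 mm or more apart, centre to centre.
There are look-alikes about, which are no part of the job. Leave any orange look-alike of the weight_3 alone.

How it is judged:
On the way, in this order (a step that is already met when the one before it is completed fails the run):
1. every counterweight present lies in the tray (x of weight_1 in the frame of tray between -0.112 and 0.112 m and y of weight_1 in the frame of tray between -0.052 and 0.052 m and z of weight_1 in the frame of tray between 0 and 0.052 m and linear speed of each of weight_1, weight_2, weight_3, weight_4 below 0.03 m/s and x of weight_2 in the frame of tray between -0.112 and 0.112 m and y of weight_2 in the frame of tray between -0.052 and 0.052 m and z of weight_2 in the frame of tray between 0 and 0.052 m and x of weight_3 in the frame of tray between -0.112 and 0.112 m and y of weight_3 in the frame of tray between -0.052 and 0.052 m and z of weight_3 in the frame of tray between 0 and 0.052 m and x of weight_4 in the frame of tray between -0.112 and 0.112 m and y of weight_4 in the frame of tray between -0.052 and 0.052 m and z of weight_4 in the frame of tray between 0 and 0.052 m), for 0.2 s.
2. both pins are fully home, one through each slot (((x of lock_pin_1 in the frame of slot_left between -0.026 and 0.026 m and y of lock_pin_1 in the frame of slot_left between -0.005 and 0.005 m and z of lock_pin_1 in the frame of slot_left between -0.004 and 0.003 m and angle between lock_pin_1's own z axis and vertical below 0.1 rad) or (x of lock_pin_1 in the frame of slot_right between -0.026 and 0.026 m and y of lock_pin_1 in the frame of slot_right between -0.005 and 0.005 m and z of lock_pin_1 in the frame of slot_right between -0.004 and 0.003 m and angle between lock_pin_1's own z axis and vertical below 0.1 rad)) and ((x of lock_pin_2 in the frame of slot_left between -0.026 and 0.026 m and y of lock_pin_2 in the frame of slot_left between -0.005 and 0.005 m and z of lock_pin_2 in the frame of slot_left between -0.004 and 0.003 m and angle between lock_pin_2's own z axis and vertical below 0.1 rad) or (x of lock_pin_2 in the frame of slot_right between -0.026 and 0.026 m and y of lock_pin_2 in the frame of slot_right between -0.005 and 0.005 m and z of lock_pin_2 in the frame of slot_right between -0.004 and 0.003 m and angle between lock_pin_2's own z axis and vertical below 0.1 rad))), for 0.2 s.
At the end, for the whole second after the job is handed in: Every weight present lies inside the tray (origin within 112 and 52 mm of the tray's centre along its x and y, under 52 mm above its underside), tray flat on the bench; the two pins are home, one in each slot: upright within 0.1 rad, flange within 3 mm of the cover top; all released and at rest (all of step 1 and all of step 2 and angle between tray's own z axis and vertical below 0.1 rad and height (world z) of tray above -0.01 m and linear speed of each of lock_pin_1, lock_pin_2 below 0.02 m/s); the robot touches nothing.
It fails at once if a bystander (tube_red) is shifted by more than 30 mm or tipped (distance of tube_red from where it was at the start of the episode above 0.03 m or angle between tube_red's own z axis and vertical above 0.5 rad).
It fails at once if a bystander (tube_blue) is shifted by more than 30 mm or tipped (distance of tube_blue from where it was at the start of the episode above 0.03 m or angle between tube_blue's own z axis and vertical above 0.5 rad).
It fails at once if a bystander (glass_pot) is shifted by more than 30 mm or tipped (distance of glass_pot from where it was at the start of the episode above 0.03 m or angle between glass_pot's own z axis and vertical above 0.5 rad).
Of weight_1, weight_2, weight_3, weight_4 only 2 to 4 are there at a start; the rules pass over those that are not, and their reading is None.
At some moment in a run one of tray may be knocked a few centimetres aside while the robot is not near it.
Once in a run the grip may slacken for a moment while it holds something.
It also fails if it takes over 210 s, if anything falls off the work surface, if the arm or the gripper's body presses on something with over 40 N, if the wrist force passes 120 N, or if a joint passes its speed limit or range.

## Robot

A 6-joint arm with a two-finger parallel gripper is mounted at the origin on the work surface; the furniture and walls round the work are solid. World frame = base frame: x ahead of the robot, y to its left, z up, the work surface at z = 0. Lengths are in m, angles in rad, forces in N, time in s.
With the tool pointing down it reaches from about 0.425 to 0.95 m from the base axis. Payload 3.5 kg.
Tool frame: the origin (TCP) lies at the very end of the fingers, on their centre line; the grasp point (between the pads) lies 19 mm behind it (ctrl.grip_point_offset is the distance from the TCP to the grasp point, in m); z points along the fingers, y is the line along which they close (so a half turn about z gives the same grasp; the last joint's range is limited). The gripper opens to 85 mm and grips with 20 to 120 N. Pads are 22 mm wide; open, the fingers measure 114 mm over their backs; the gripper's body (76 mm by 85 mm) begins 54 mm behind the grasp point. The pads swing forward as they close: fully open they stand 13 mm farther back than shut.
Start: joints at [-1.472, 0.286, 1.577, -0, 1.279, -0.15], TCP at [0.166, -0.654, 0.209] pointing down, gripper open.
Joint ranges: [-2.77, 2.77], [-0.9, 2.22], [0.21, 2.48], [-1.53, 4.67], [0.24, 2.81], [-2.84, 2.84]. Speed limits (rad/s): [2.79, 2.79, 3.14, 3.14, 3.14, 3.14].

## Interface

Orientations are given as a unit quaternion [x, y, z, w].
In Python, from plant import ctrl gives the robot as it stands. The module is installed in compiled form; this text tells all that it offers.
- The arm moves only by the shell command python3 -m pendant 'ROWS' [OPENING] [FORCE]. ROWS is JSON, a list of rows, each an object of numbers: "dx", "dy", "dz": the shift along the tool's x, y, z in cm; "twist": the turn about the tool's z in degrees. A call has 1 to 10 rows; each row is the pose to reach, as a shift and turn from the pose commanded when the call began, along the tool's axes at that moment; what a row does not reach only later rows make up. A row lasts 1/8 s, in which the tool goes at most 62.5 mm and 10.7 degrees, less where a joint would pass 70% of its speed; a pose out of reach is approached as far as the arm can. A call with a gripper value outside its range is refused whole. OPENING is the opening in per cent of the stroke, from 0 (shut) to 100 (fully open), set as the call begins (- or left out, the last holds). The fingers move at their own pace and stop on an object; FORCE is the grip in N (left out, the last holds). Time passes only in rows, so rows that repeat a pose let the fingers close. It gives the time, the measured TCP pose, the force, the opening and the grip force at its end, in the units of the state.
- ctrl.get_state(): the state, without advancing time (a new reading comes with each control period).
- ctrl.read_camera(name): name is "scene" or "top"; returns a dict with "img" (400x640x3 uint8, red, green, blue), "depth" (400x640 float32, m along the optical axis (not along the pixel's ray), 0 where there is no reading), "camera_matrix" (3x3 intrinsics, pixels), "xyz" and "rotation" of the camera in the world. Camera axes: x right, y up, looking along -z (the intrinsics and any distortion apply to the point x, -y, -z); pixel columns grow to the right and rows downward; lengths in m; the calibration is good to about 2 mm. A picture is of the moment at which its call begins.
- ctrl.sign_off(): hands the job in; it is judged then, once.
The state is a dict: "time": time; "qpos": joint angles; "dq": joint speeds; "joint_efforts": joint torques, N m; "eef_pos": TCP position; "tcp_rot": TCP orientation; "contact_force": force on the tool from outside, world axes, zero at the start; "wrist_torque": the same for the moment, N m; "opening": opening from 0.0 (shut) to 1.0 (fully open); "finger_force": force on a finger pad.
Only numpy, scipy, OpenCV 4.12 (cv2) and the standard library are available. Lean on these libraries where they do the work, as an engineer would, in place of code of your own. Each camera call takes 0.05 s, during which the arm holds its last target. There are 200 camera calls.

## Working session

There is one attempt and no reset: what is moved stays moved. The work goes in short steps, Python scripts to look and compute and a shell command to move; the robot and the scene stay as the last step left them, time stands still between calls to the robot, and variables do not carry over. Pictures are saved under pics/ and viewed, at most 14 in all, crops included, and the job is handed in when it is done.

```bash
mkdir -p pics
cat > h.py <<'E'
import numpy as np, cv2
from plant import ctrl
from scipy.spatial.transform import Rotation as R
def cam(n):
    c=ctrl.read_camera(n); K=np.array(c["camera_matrix"]);d=c["depth"]
    v,u=np.mgrid[0:400,0:640]
    rot=np.array(c["rotation"]); rot=rot if rot.shape==(3,3) else R.from_quat(rot).as_matrix()
    p=np.stack([(u-K[0,2])/K[0,0]*d,-(v-K[1,2])/K[1,1]*d,-d],-1)
    c["P"]=p@rot.T+np.array(c["xyz"]); c["P"][d==0]=np.nan; c["R"]=rot; c["K"]=K
    return c
def save(c,n,crop=None,s=1):
    im=c["img"][:,:,::-1]
    if crop: x0,y0,x1,y1=crop; im=im[y0:y1,x0:x1]
    cv2.imwrite("pics/"+n,cv2.resize(im,None,fx=s,fy=s,interpolation=cv2.INTER_CUBIC))
def totool(dw):
    s=ctrl.get_state(); return R.from_quat(s["tcp_rot"]).inv().apply(dw)*100
E
python3 - <<'E'
from h import *
for n in("scene","top"):
    c=cam(n);save(c,n+"1.png",s=1.25);print(n,c["xyz"],c["R"].round(3).tolist(),c["K"].tolist())
    np.savez(n+".npz",img=c["img"],P=c["P"],d=c["depth"])
print(ctrl.get_state())
E
```

```text
scene [ 0.15173519 -0.99124711  0.67688907] [[0.928, 0.166, -0.334], [-0.373, 0.44, -0.817], [0.011, 0.883, 0.47]] [[415.68741969748095, 0.0, 320.4723146302505], [0.0, 415.68741969748095, 199.52156388690906], [0.0, 0.0, 1.0]]
top [ 0.38242828 -0.00843498  0.97920461] [[0.04, 0.979, -0.201], [-0.999, 0.039, -0.008], [-0.0, 0.202, 0.979]] [[363.68477215720213, 0.0, 322.8675214602376], [0.0, 363.68477215720213, 202.96646751778002], [0.0, 0.0, 1.0]]
{'time': 0.1, 'qpos': array([-1.47199202e+00,  2.87126769e-01,  1.57804545e+00, -2.30915423e-05,
        1.27861207e+00, -1.49965736e-01]), 'dq': array([-0.00089031, -0.00191912, -0.00286654, -0.00094824,  0.00090813,
        0.0006353 ]), 'joint_efforts': array([ 7.84279782e-04, -4.07298768e+01, -2.93699098e+01, -1.60715599e-04,
        3.37984158e-03,  1.01980768e-05]), 'eef_pos': array([ 0.16617336, -0.65355365,  0.20804439]), 'tcp_rot': array([ 9.92273142e-01,  1.24067765e-01,  1.69795982e-05, -1.09574237e-03]), 'contact_force': array([-0.35679915,  0.51862156, -0.26382291]), 'wrist_torque': array([-0.02066602, -0.05052515, -0.04421116]), 'finger_force': 0.0, 'opening': 1.003868249156761}
```

View pics/scene1.png

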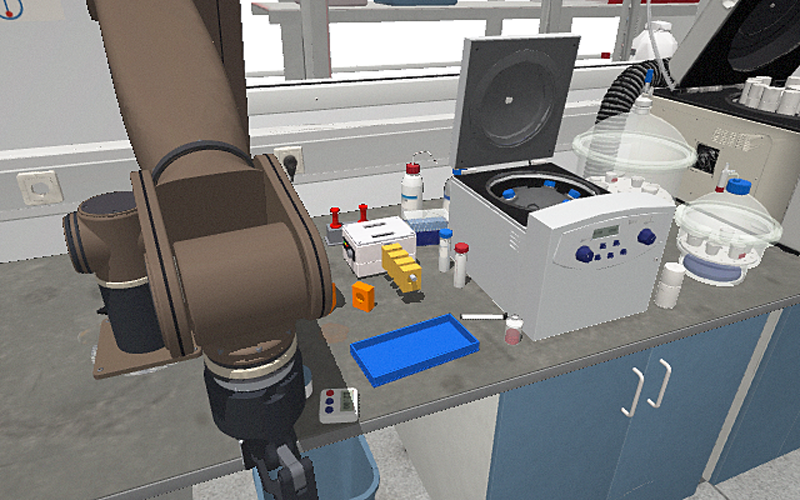

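View pics/top1.png

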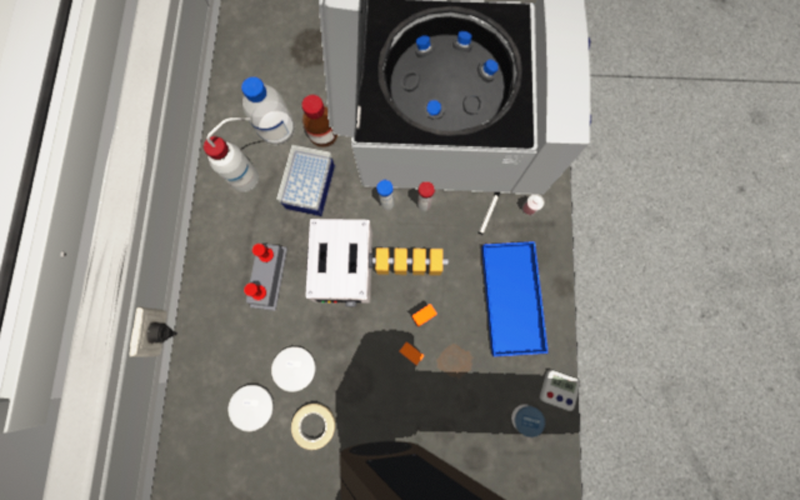

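The scene view shows the shaker with four brass weights on a rod towards the camera and orange decoys beside it. In the top view (1.25x), the shaker is at (340,260), the weights at (383..437,260), the tray at (514,298) and the pins at (262,252) and (255,290). The tubes are at (386,190) and (426,192), the pot at (533,204), and orange decoys at (424,313) and (412,352).

Run:
```python
from h import *
z=np.load("top.npz");im=z["img"];P=z["P"]
hsv=cv2.cvtColor(im,cv2.COLOR_RGB2HSV)
def show(name,m,minA=30,zr=None):
    if zr: m=m&(P[...,2]>zr[0])&(P[...,2]<zr[1])
    n,l,st,ce=cv2.connectedComponentsWithStats(m.astype(np.uint8))
    for i in range(1,n):
        if st[i,4]<minA: continue
        q=P[l==i]; q=q[~np.isnan(q[:,2])]
        r=cv2.minAreaRect(q[:,:2].astype(np.float32)*1000)
        print(name,ce[i].round(),st[i,4],"med",np.median(q,0).round(4),"zmax",np.percentile(q[:,2],97).round(3),"rect",np.round(r[0],1),np.round(r[1],1),round(r[2],1))
H,S,V=[hsv[...,i].astype(int) for i in range(3)]
show("brass",(H>17)&(H<30)&(S>150)&(V>80),30,(.07,.12))
show("brass_any",(H>17)&(H<30)&(S>150)&(V>80),30)
show("orange",(H>5)&(H<=16)&(S>180)&(V>80),30,(0,.1))
show("traytop",(H>105)&(H<125)&(S>180)&(V>60)&(np.arange(640)[None]>370),50,(.018,.035))
show("tray",(H>105)&(H<125)&(S>180)&(V>60)&(np.arange(640)[None]>370),50,(-.01,.035))
show("cover",(P[...,1]<0.1)&(P[...,1]>-.4)&(S<60)&(V>130),200,(.092,.108))
show("slots",(V<60)&(np.abs(np.arange(640)[None]-270)<30)&(np.abs(np.arange(400)[:,None]-207)<25),60)
show("red",((H<6)|(H>174))&(S>150)&(V>80),15,(.03,.16))
show("pink",((H<6)|(H>165))&(S>20)&(V>80)&(np.arange(640)[None]>410),15,(.03,.12))
show("stand",(S<60)&(np.arange(640)[None]<230)&(np.arange(640)[None]>190)&(np.arange(400)[:,None]>190)&(np.arange(400)[:,None]<250),50,(.04,.052))
```

```text
brass [305. 207.] 171 med [0.552  0.0428 0.0926] zmax 0.096 rect [553.7  43.1] [22.8 44.1] 89.0
brass [320. 208.] 163 med [0.5521 0.0059 0.093 ] zmax 0.095 rect [553.9   6.8] [42.2 22.3] 2.0
brass [335. 208.] 179 med [ 0.5535 -0.0311  0.0927] zmax 0.096 rect [554.9 -30.6] [42.3 23.1] 2.3
brass [348. 208.] 181 med [ 0.5547 -0.0644  0.0925] zmax 0.096 rect [556.2 -65.1] [43.5 22.6] 1.7
brass_any [305. 208.] 204 med [0.5493 0.042  0.0922] zmax 0.096 rect [558.2  43. ] [53.1 24. ] 0.7
brass_any [320. 208.] 198 med [0.5516 0.0054 0.0925] zmax 0.095 rect [563.5   6.8] [61.7 27.5] 2.3
brass_any [335. 208.] 204 med [ 0.5534 -0.0315  0.0923] zmax 0.096 rect [565.1 -33.4] [62.5 29.3] 1.8
brass_any [348. 209.] 205 med [ 0.5519 -0.0642  0.0923] zmax 0.096 rect [556.2 -64.6] [43.5 23.6] 1.8
orange [256.  97.] 71 med [0.8432 0.185  0.0928] zmax 0.099 rect [847.1 185.6] [21.5 31.7] 39.5
orange [338. 252.] 68 med [ 0.4494 -0.0415  0.0552] zmax 0.059 rect [451.  -45.3] [27.9 43.9] 35.4
orange [329. 282.] 170 med [ 0.3724 -0.0234  0.056 ] zmax 0.059 rect [371.4 -23.9] [45.1 24.8] 55.8
traytop [411. 24
[... 544 characters left out ...]
ct [552.7 101.6] [13.  53.3] 87.3
red [250.  85.] 262 med [0.8546 0.1954 0.1345] zmax 0.138 rect [859.4 197.3] [40.3 39.6] 88.4
red [178. 123.] 28 med [0.7342 0.3554 0.156 ] zmax 0.16 rect [735.4 358.3] [ 8.5 32.2] 45.6
red [341. 151.] 119 med [ 0.6952 -0.0412  0.1101] zmax 0.113 rect [696.1 -40.3] [28.2 28. ] 3.1
red [210. 202.] 167 med [0.5594 0.2845 0.0778] zmax 0.102 rect [560.6 286.3] [25.8 27.8] 78.2
red [204. 233.] 173 med [0.4806 0.291  0.092 ] zmax 0.103 rect [481.2 293.8] [25.7 28.9] 53.8
pink [424. 166.] 26 med [ 0.6866 -0.2658  0.0389] zmax 0.052 rect [ 689.3 -267.6] [26.8  9.2] 49.2
stand [211. 219.] 522 med [0.5211 0.286  0.0456] zmax 0.049 rect [522.3 292.1] [ 48.  125.7] 84.8
```

```bash
cat >> h.py <<'E'
def goal(x,y,z,yaw=None):
    s=ctrl.get_state(); r=R.from_quat(s["tcp_rot"]).as_matrix(); p=s["eef_pos"]
    d=(np.array([x,y,z])-p)@r*100
    cur=np.degrees(np.arctan2(r[1,0],r[0,0]))
    print("t",round(s["time"],1),"pos",p.round(4),"yawx",cur.round(2),"F",s["contact_force"].round(1),"op",round(s["opening"],3),"ff",round(s["finger_force"],1))
    print("tool d cm",d.round(2),"twist",None if yaw is None else round(-(yaw-cur),1))
E
python3 -c "from h import *; goal(.556,-.065,.2,91.4)"
```

```text
t 0.1 pos [ 0.1662 -0.6536  0.208 ] yawx 14.25 F [-0.4  0.5 -0.3] op 1.004 ff 0.0
tool d cm [ 52.27 -47.44   0.92] twist -77.1
```

```bash
python3 -m pendant '[{"dx":52.3,"dy":-47.4,"dz":0.8,"twist":-77},{"dx":52.3,"dy":-47.4,"dz":0.8,"twist":-77},{"dx":52.3,"dy":-47.4,"dz":0.8,"twist":-77},{"dx":52.3,"dy":-47.4,"dz":0.8,"twist":-77},{"dx":52.3,"dy":-47.4,"dz":0.8,"twist":-77},{"dx":52.3,"dy":-47.4,"dz":0.8,"twist":-77},{"dx":52.3,"dy":-47.4,"dz":0.8,"twist":-77},{"dx":52.3,"dy":-47.4,"dz":0.8,"twist":-77},{"dx":52.3,"dy":-47.4,"dz":0.8,"twist":-77},{"dx":52.3,"dy":-47.4,"dz":0.8,"twist":-77}]' 75 40;  python3 -c "from h import *; goal(.556,-.065,.2,91.4)"
```

```text
time: 1.35
eef_pos: [0.5123, -0.1314, 0.202]
tcp_rot: [0.699, 0.715, -0.0, -0.0]
contact_force: [0.7, 0.0, -0.2]
opening: 0.749
finger_force: 0.0
t 1.4 pos [ 0.5123 -0.1314  0.202 ] yawx 91.26 F [ 0.7  0.  -0.2] op 0.749 ff 0.0
tool d cm [6.54 4.51 0.2 ] twist -0.1
```

```bash
python3 -m pendant '[{"dx":6.5,"dy":4.5,"dz":0.2},{"dx":6.5,"dy":4.5,"dz":0.2},{"dx":6.5,"dy":4.5,"dz":5},{"dx":6.5,"dy":4.5,"dz":10},{"dx":6.5,"dy":4.5,"dz":13},{"dx":6.5,"dy":4.5,"dz":15.2},{"dx":6.5,"dy":4.5,"dz":15.2},{"dx":6.5,"dy":4.5,"dz":15.2}]';  python3 -c "
from h import *; goal(.556,-.065,.048,91.4)
c=cam('scene');save(c,'s2.png',(240,160,400,280),4)"
```

```text
t 1.4 pos [ 0.5123 -0.1314  0.202 ] yawx 91.26 F [ 0.7  0.  -0.2] op 0.749 ff 0.0
tool d cm [ 6.54  4.51 15.4 ] twist -0.1$[0]: bad value
```

View pics/s2.png

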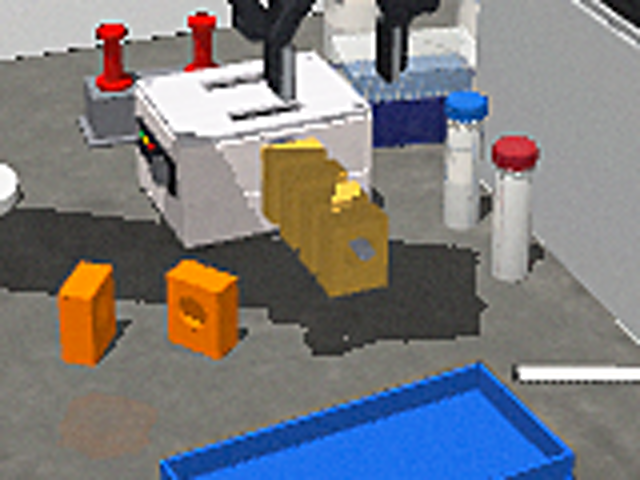

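The fingers hover above the weights (view at 4x) and the rod end shows at (362,248). The move was refused, probably because the rows need every key.

```bash
python3 -m pendant '[{"dx":6.5,"dy":4.5,"dz":0.2,"twist":0},{"dx":6.5,"dy":4.5,"dz":0.2,"twist":0},{"dx":6.5,"dy":4.5,"dz":5,"twist":0},{"dx":6.5,"dy":4.5,"dz":10,"twist":0},{"dx":6.5,"dy":4.5,"dz":13,"twist":0},{"dx":6.5,"dy":4.5,"dz":15.2,"twist":0},{"dx":6.5,"dy":4.5,"dz":15.2,"twist":0},{"dx":6.5,"dy":4.5,"dz":15.2,"twist":0}]';  python3 -c "
from h import *; goal(.556,-.065,.048,91.4)"
```

```text
time: 2.4
eef_pos: [0.5558, -0.0681, 0.0512]
tcp_rot: [0.699, 0.715, 0.0, 0.001]
contact_force: [-1.0, -1.3, 0.1]
opening: 0.748
finger_force: 0.0
t 2.4 pos [ 0.5558 -0.0681  0.0512] yawx 91.23 F [-1.  -1.3  0.1] op 0.748 ff 0.0
tool d cm [0.31 0.03 0.32] twist -0.2
```

```bash
python3 -m pendant '[{"dx":0,"dy":0,"dz":0.2,"twist":0},{"dx":0,"dy":0,"dz":0.2,"twist":0},{"dx":0,"dy":0,"dz":0.2,"twist":0},{"dx":0,"dy":0,"dz":0.2,"twist":0},{"dx":0,"dy":0,"dz":0.2,"twist":0},{"dx":0,"dy":0,"dz":0.2,"twist":0},{"dx":0,"dy":0,"dz":0.2,"twist":0},{"dx":0,"dy":0,"dz":0.2,"twist":0}]' 0 60;  python3 -c "
from h import *; goal(.556,-.065,.048,91.4)"
```

```text
time: 3.4
eef_pos: [0.5568, -0.068, 0.0499]
tcp_rot: [0.699, 0.715, 0.001, 0.002]
contact_force: [1.3, -0.7, 5.7]
opening: 0.5
finger_force: 62.6
t 3.4 pos [ 0.5568 -0.068   0.0499] yawx 91.26 F [ 1.3 -0.7  5.7] op 0.5 ff 62.6
tool d cm [ 0.3  -0.08  0.19] twist -0.1
```

```bash
python3 -m pendant '[{"dx":0,"dy":0,"dz":-0.3,"twist":0},{"dx":0,"dy":0,"dz":-0.5,"twist":0},{"dx":0,"dy":0,"dz":-0.5,"twist":0},{"dx":-2,"dy":0,"dz":-0.5,"twist":0},{"dx":-4,"dy":0,"dz":-0.5,"twist":0},{"dx":-6,"dy":0,"dz":-0.5,"twist":0},{"dx":-6.5,"dy":0,"dz":-0.5,"twist":0},{"dx":-6.5,"dy":0,"dz":-0.5,"twist":0},{"dx":-6.5,"dy":0,"dz":-3,"twist":0},{"dx":-6.5,"dy":0,"dz":-3,"twist":0}]';  python3 -c "
from h import *
t=np.radians(5.4); r=np.array([[np.cos(t),-np.sin(t)],[np.sin(t),np.cos(t)]]);print([ (np.array([.4955,-.236])+r@np.array(a)).round(4) for a in [(.055,-.026),(.055,.026),(-.055,-.026),(-.055,.026)]])
goal(.553,-.2567,.08,95.4)
c=cam('scene');save(c,'s3.png',(240,160,400,280),4)"
```

```text
time: 4.65
eef_pos: [0.5583, -0.1326, 0.0803]
tcp_rot: [0.699, 0.715, 0.001, 0.002]
contact_force: [0.3, 0.3, -1.3]
opening: 0.497
finger_force: 67.1
[array([ 0.5527, -0.2567]), array([ 0.5478, -0.2049]), array([ 0.4432, -0.2671]), array([ 0.4383, -0.2153])]
t 4.7 pos [ 0.5583 -0.1326  0.0803] yawx 91.29 F [ 0.3  0.3 -1.3] op 0.497 ff 67.1
tool d cm [-12.39  -0.81   0.04] twist -4.1
```

View pics/s3.png

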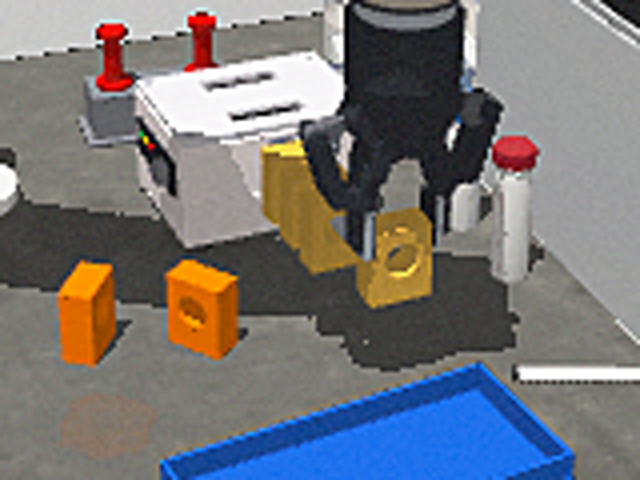

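The weight is off the rod and held upright at (400,255).

```bash
python3 -m pendant '[{"dx":-6,"dy":-0.4,"dz":0,"twist":-4},{"dx":-12.4,"dy":-0.8,"dz":0,"twist":-4},{"dx":-12.4,"dy":-0.8,"dz":0,"twist":-4},{"dx":-12.4,"dy":-0.8,"dz":2,"twist":-4},{"dx":-12.4,"dy":-0.8,"dz":4,"twist":-4},{"dx":-12.4,"dy":-0.8,"dz":5.2,"twist":-4},{"dx":-12.4,"dy":-0.8,"dz":5.7,"twist":-4},{"dx":-12.4,"dy":-0.8,"dz":6,"twist":-4},{"dx":-12.4,"dy":-0.8,"dz":6.1,"twist":-4},{"dx":-12.4,"dy":-0.8,"dz":6.1,"twist":-4}]';  python3 -c "
from h import *
goal(.553,-.2567,.018,95.4)"
```

```text
time: 5.95
eef_pos: [0.5518, -0.2568, 0.0179]
tcp_rot: [0.674, 0.739, 0.0, 0.001]
contact_force: [-0.3, 1.1, -1.4]
opening: 0.498
finger_force: 67.1
t 6.0 pos [ 0.5518 -0.2568  0.0179] yawx 95.25 F [-0.3  1.1 -1.4] op 0.498 ff 67.1
tool d cm [ 0.    0.12 -0.01] twist -0.1
```

```bash
python3 -m pendant '[{"dx":0,"dy":0,"dz":0.15,"twist":0},{"dx":0,"dy":0,"dz":0.25,"twist":0},{"dx":0,"dy":0,"dz":0.25,"twist":0}]';python3 -m pendant '[{"dx":0,"dy":0,"dz":0,"twist":0},{"dx":0,"dy":0,"dz":0,"twist":0},{"dx":0,"dy":0,"dz":0,"twist":0},{"dx":0,"dy":0,"dz":-2,"twist":0},{"dx":0,"dy":0,"dz":-6,"twist":0},{"dx":0,"dy":0,"dz":-12,"twist":0},{"dx":0,"dy":0,"dz":-16,"twist":0},{"dx":0,"dy":0,"dz":-16,"twist":0}]' 66;  python3 -c "
from h import *
goal(.5549,-.0315,.1,91.4)"
```

```text
time: 6.32
eef_pos: [0.552, -0.2571, 0.0171]
tcp_rot: [0.674, 0.739, -0.0, 0.0]
contact_force: [-2.7, 2.6, 7.1]
opening: 0.5
finger_force: 68.2
time: 7.32
eef_pos: [0.5542, -0.2583, 0.1818]
tcp_rot: [0.674, 0.739, 0.001, 0.006]
contact_force: [0.6, -0.0, 0.6]
opening: 0.657
finger_force: 0.0
t 7.3 pos [ 0.5542 -0.2583  0.1818] yawx 95.26 F [ 0.6 -0.   0.6] op 0.657 ff 0.0
tool d cm [22.64  2.08  8.03] twist 3.9
```

```bash
python3 -m pendant '[{"dx":22.7,"dy":2.1,"dz":0,"twist":4},{"dx":22.7,"dy":2.1,"dz":0,"twist":4},{"dx":22.7,"dy":2.1,"dz":0,"twist":4},{"dx":22.7,"dy":2.1,"dz":0,"twist":4},{"dx":22.7,"dy":2.1,"dz":4,"twist":4},{"dx":22.7,"dy":2.1,"dz":8,"twist":4},{"dx":22.7,"dy":2.1,"dz":11,"twist":4},{"dx":22.7,"dy":2.1,"dz":13.1,"twist":4},{"dx":22.7,"dy":2.1,"dz":13.1,"twist":4},{"dx":22.7,"dy":2.1,"dz":13.1,"twist":4}]' 70;  python3 -c "
from h import *
goal(.5549,-.0306,.049,91.4)"
```

```text
time: 8.57
eef_pos: [0.5519, -0.0287, 0.0444]
tcp_rot: [0.699, 0.715, 0.0, 0.0]
contact_force: [-0.1, 0.6, 0.2]
opening: 0.693
finger_force: 0.0
t 8.6 pos [ 0.5519 -0.0287  0.0444] yawx 91.25 F [-0.1  0.6  0.2] op 0.693 ff 0.0
tool d cm [-0.2   0.3  -0.46] twist -0.1
```

```bash
python3 -m pendant '[{"dx":-0.2,"dy":0.3,"dz":-0.5,"twist":0},{"dx":-0.2,"dy":0.3,"dz":-0.5,"twist":0}]'; python3 -m pendant '[{"dx":0,"dy":0,"dz":0,"twist":0},{"dx":0,"dy":0,"dz":0,"twist":0},{"dx":0,"dy":0,"dz":0,"twist":0},{"dx":0,"dy":0,"dz":0,"twist":0},{"dx":0,"dy":0,"dz":0,"twist":0},{"dx":0,"dy":0,"dz":0,"twist":0}]' 0 60; python3 -c "
from h import *
goal(.5549,-.0306,.049,91.4)"
```

```text
time: 8.82
eef_pos: [0.5562, -0.031, 0.0507]
tcp_rot: [0.699, 0.715, 0.001, 0.002]
contact_force: [0.2, 0.1, 0.3]
opening: 0.701
finger_force: 0.0
time: 9.57
eef_pos: [0.5555, -0.0308, 0.0498]
tcp_rot: [0.699, 0.715, 0.0, 0.001]
contact_force: [0.7, -0.5, 5.7]
opening: 0.5
finger_force: 62.5
t 9.6 pos [ 0.5555 -0.0308  0.0498] yawx 91.26 F [ 0.7 -0.5  5.7] op 0.5 ff 62.5
tool d cm [ 0.02 -0.06  0.08] twist -0.1
```

```bash
python3 -m pendant '[{"dx":0,"dy":0,"dz":-0.3,"twist":0},{"dx":0,"dy":0,"dz":-0.5,"twist":0},{"dx":-1,"dy":0,"dz":-0.5,"twist":0},{"dx":-3,"dy":0,"dz":-0.5,"twist":0},{"dx":-5.5,"dy":0,"dz":-0.5,"twist":0},{"dx":-8,"dy":0,"dz":-0.5,"twist":0},{"dx":-10,"dy":0,"dz":-0.5,"twist":0},{"dx":-10.3,"dy":0,"dz":-0.5,"twist":0},{"dx":-10.3,"dy":0,"dz":-3,"twist":0},{"dx":-10.3,"dy":0,"dz":-3,"twist":0}]';  python3 -c "
from h import *
c=cam('top');P=c['P'];hsv=cv2.cvtColor(c['img'],cv2.COLOR_RGB2HSV).astype(int)
H,S,V=hsv[...,0],hsv[...,1],hsv[...,2]
m=(H>105)&(H<125)&(S>180)&(V>60)&(np.arange(640)[None]>370)&(P[...,2]<.035)
print(cv2.minAreaRect(P[m][:,:2].astype(np.float32)*1000))
m=(H>17)&(H<30)&(S>150)&(V>60)&(P[...,2]>.02)&(P[...,2]<.12)
n,l,st,ce=cv2.connectedComponentsWithStats(m.astype(np.uint8))
for i in range(1,n):
  if st[i,4]>25:q=P[l==i];print(np.median(q,0).round(3),st[i,4],cv2.minAreaRect(q[:,:2].astype(np.float32)*1000))
goal(.548,-.205,.08,95.4)"
```

```text
time: 10.82
eef_pos: [0.5584, -0.1339, 0.0807]
tcp_rot: [0.699, 0.715, 0.001, 0.002]
contact_force: [-0.8, -0.1, -1.1]
opening: 0.5
finger_force: 61.8
((473.254638671875, -248.957275390625), (187.31886291503906, 90.19120788574219), 5.633029937744141)
[0.55  0.042 0.092] 199 ((553.62548828125, 43.088829040527344), (43.9820556640625, 23.88176727294922), 1.3908863067626953)
[0.549 0.005 0.093] 177 ((553.6229248046875, 5.628695964813232), (41.92500686645508, 20.639888763427734), 1.4013015031814575)
t 10.9 pos [ 0.5575 -0.1334  0.0795] yawx 91.28 F [-0.3  0.3 -2.1] op 0.502 ff 61.8
tool d cm [-7.13 -1.11 -0.05] twist -4.1
```

```bash
python3 -m pendant '[{"dx":-4,"dy":-0.6,"dz":0,"twist":-4},{"dx":-7.1,"dy":-1.1,"dz":0,"twist":-4},{"dx":-7.1,"dy":-1.1,"dz":0,"twist":-4},{"dx":-7.1,"dy":-1.1,"dz":2,"twist":-4},{"dx":-7.1,"dy":-1.1,"dz":4,"twist":-4},{"dx":-7.1,"dy":-1.1,"dz":5.2,"twist":-4},{"dx":-7.1,"dy":-1.1,"dz":5.8,"twist":-4},{"dx":-7.1,"dy":-1.1,"dz":6.2,"twist":-4},{"dx":-7.1,"dy":-1.1,"dz":6.4,"twist":-4},{"dx":-7.1,"dy":-1.1,"dz":6.4,"twist":-4}]';  python3 -c "
from h import *
goal(.548,-.205,.017,95.4)"
```

```text
time: 12.12
eef_pos: [0.5476, -0.2046, 0.017]
tcp_rot: [0.674, 0.739, -0.0, -0.001]
contact_force: [-3.8, 2.4, 7.6]
opening: 0.5
finger_force: 62.9
t 12.1 pos [ 0.5476 -0.2046  0.017 ] yawx 95.27 F [-3.8  2.4  7.6] op 0.5 ff 62.9
tool d cm [-0.05  0.04 -0.  ] twist -0.1
```

Contact with the tray floor, so I release and go to the next weight.

```bash
python3 -m pendant '[{"dx":0,"dy":0,"dz":0,"twist":0},{"dx":0,"dy":0,"dz":0,"twist":0},{"dx":0,"dy":0,"dz":0,"twist":0},{"dx":0,"dy":0,"dz":-2,"twist":0},{"dx":0,"dy":0,"dz":-6,"twist":0},{"dx":0,"dy":0,"dz":-12,"twist":0},{"dx":0,"dy":0,"dz":-16,"twist":0},{"dx":0,"dy":0,"dz":-16,"twist":0},{"dx":0,"dy":0,"dz":-16,"twist":0}]' 66;  python3 -c "
from h import *
goal(.5545,.0065,.049,91.4)"
```

```text
time: 13.25
eef_pos: [0.5471, -0.2046, 0.1749]
tcp_rot: [0.674, 0.739, -0.0, 0.0]
contact_force: [-0.0, -0.2, 0.3]
opening: 0.66
finger_force: 0.0
t 13.2 pos [ 0.5471 -0.2046  0.1749] yawx 95.25 F [-0.  -0.2  0.3] op 0.66 ff 0.0
tool d cm [20.95  2.67 12.59] twist 3.9
```

```bash
python3 -m pendant '[{"dx":21,"dy":2.7,"dz":0,"twist":4},{"dx":21,"dy":2.7,"dz":0,"twist":4},{"dx":21,"dy":2.7,"dz":0,"twist":4},{"dx":21,"dy":2.7,"dz":0,"twist":4},{"dx":21,"dy":2.7,"dz":4,"twist":4},{"dx":21,"dy":2.7,"dz":8,"twist":4},{"dx":21,"dy":2.7,"dz":11,"twist":4},{"dx":21,"dy":2.7,"dz":12.6,"twist":4},{"dx":21,"dy":2.7,"dz":12.6,"twist":4},{"dx":21,"dy":2.7,"dz":12.6,"twist":4}]' 70; python3 -m pendant '[{"dx":0,"dy":0,"dz":0,"twist":0}]';  python3 -c "
from h import *
goal(.5545,.0065,.049,91.4)"
```

```text
time: 14.5
eef_pos: [0.5559, 0.0067, 0.0498]
tcp_rot: [0.699, 0.715, 0.001, 0.001]
contact_force: [0.7, -1.0, 0.5]
opening: 0.698
finger_force: 0.0
time: 14.62
eef_pos: [0.5562, 0.0066, 0.0503]
tcp_rot: [0.699, 0.715, 0.001, 0.001]
contact_force: [-0.2, -0.3, -0.4]
opening: 0.697
finger_force: 0.0
t 14.6 pos [0.5562 0.0066 0.0503] yawx 91.25 F [-0.2 -0.3 -0.4] op 0.697 ff 0.0
tool d cm [-0.01 -0.18  0.13] twist -0.1
```

```bash
python3 -m pendant '[{"dx":0,"dy":-0.1,"dz":0,"twist":0},{"dx":0,"dy":-0.1,"dz":0,"twist":0},{"dx":0,"dy":-0.1,"dz":0,"twist":0},{"dx":0,"dy":-0.1,"dz":0,"twist":0},{"dx":0,"dy":-0.1,"dz":0,"twist":0},{"dx":0,"dy":-0.1,"dz":0,"twist":0}]' 0 60
python3 -m pendant '[{"dx":0,"dy":0,"dz":-0.3,"twist":0},{"dx":0,"dy":0,"dz":-0.5,"twist":0},{"dx":-1,"dy":0,"dz":-0.5,"twist":0},{"dx":-3,"dy":0,"dz":-0.5,"twist":0},{"dx":-6,"dy":0,"dz":-0.5,"twist":0},{"dx":-9,"dy":0,"dz":-0.5,"twist":0},{"dx":-12,"dy":0,"dz":-0.5,"twist":0},{"dx":-14,"dy":0,"dz":-0.5,"twist":0},{"dx":-14,"dy":0,"dz":-0.5,"twist":0},{"dx":-14,"dy":0,"dz":-3,"twist":0}]'; python3 -c "
from h import *
goal(.4432,-.2671,.08,95.4)"
```

```text
time: 15.38
eef_pos: [0.5552, 0.0067, 0.0502]
tcp_rot: [0.699, 0.715, 0.001, 0.001]
contact_force: [0.8, -0.4, 5.7]
opening: 0.501
finger_force: 62.6
time: 16.62
eef_pos: [0.5547, -0.132, 0.0762]
tcp_rot: [0.7, 0.715, -0.001, -0.003]
contact_force: [-0.8, 0.1, -2.6]
opening: 0.503
finger_force: 61.8
t 16.6 pos [ 0.5547 -0.132   0.0762] yawx 91.22 F [-0.8  0.1 -2.6] op 0.503 ff 61.8
tool d cm [-13.26 -11.44  -0.35] twist -4.2
```

```bash
python3 -m pendant '[{"dx":0,"dy":-5,"dz":-3,"twist":-4},{"dx":0,"dy":-11.4,"dz":-3,"twist":-4},{"dx":0,"dy":-11.4,"dz":-3,"twist":-4},{"dx":-6,"dy":-11.4,"dz":-3,"twist":-4},{"dx":-13.3,"dy":-11.4,"dz":-3,"twist":-4},{"dx":-13.3,"dy":-11.4,"dz":-0.4,"twist":-4},{"dx":-13.3,"dy":-11.4,"dz":3,"twist":-4},{"dx":-13.3,"dy":-11.4,"dz":5,"twist":-4},{"dx":-13.3,"dy":-11.4,"dz":5.2,"twist":-4}]';  python3 -c "
from h import *
goal(.4432,-.2671,.017,95.4)"
```

```text
time: 17.75
eef_pos: [0.4454, -0.2672, 0.0249]
tcp_rot: [0.674, 0.739, 0.0, -0.002]
contact_force: [-0.1, 0.1, -1.8]
opening: 0.499
finger_force: 62.2
t 17.8 pos [ 0.4454 -0.2672  0.0249] yawx 95.29 F [-0.1  0.1 -1.8] op 0.499 ff 62.2
tool d cm [ 0.03 -0.22  0.79] twist -0.1
```

```bash
python3 -m pendant '[{"dx":0,"dy":0,"dz":0.4,"twist":0},{"dx":0,"dy":0,"dz":0.7,"twist":0},{"dx":0,"dy":0,"dz":0.8,"twist":0},{"dx":0,"dy":0,"dz":0.9,"twist":0},{"dx":0,"dy":0,"dz":0.9,"twist":0}]'
python3 -m pendant '[{"dx":0,"dy":0,"dz":0,"twist":0},{"dx":0,"dy":0,"dz":0,"twist":0},{"dx":0,"dy":0,"dz":0,"twist":0},{"dx":0,"dy":0,"dz":-2,"twist":0},{"dx":0,"dy":0,"dz":-6,"twist":0},{"dx":0,"dy":0,"dz":-12,"twist":0},{"dx":0,"dy":0,"dz":-16,"twist":0},{"dx":0,"dy":0,"dz":-16,"twist":0},{"dx":0,"dy":0,"dz":-16,"twist":0}]' 66;  python3 -c "
from h import *
goal(.5540,.0425,.049,91.4)"
```

```text
time: 18.38
eef_pos: [0.4461, -0.2686, 0.0179]
tcp_rot: [0.674, 0.739, 0.0, 0.0]
contact_force: [-0.1, -0.3, -2.1]
opening: 0.502
finger_force: 62.2
time: 19.5
eef_pos: [0.4456, -0.2682, 0.177]
tcp_rot: [0.674, 0.739, 0.0, -0.001]
contact_force: [-1.0, -0.3, -0.7]
opening: 0.66
finger_force: 0.0
t 19.5 pos [ 0.4456 -0.2682  0.177 ] yawx 95.26 F [-1.  -0.3 -0.7] op 0.66 ff 0.0
tool d cm [29.93 13.65 12.81] twist 3.9
```

```bash
python3 -m pendant '[{"dx":29.9,"dy":13.7,"dz":0,"twist":4},{"dx":29.9,"dy":13.7,"dz":0,"twist":4},{"dx":29.9,"dy":13.7,"dz":0,"twist":4},{"dx":29.9,"dy":13.7,"dz":0,"twist":4},{"dx":29.9,"dy":13.7,"dz":0,"twist":4},{"dx":29.9,"dy":13.7,"dz":0,"twist":4},{"dx":29.9,"dy":13.7,"dz":5,"twist":4},{"dx":29.9,"dy":13.7,"dz":9,"twist":4},{"dx":29.9,"dy":13.7,"dz":12.7,"twist":4},{"dx":29.9,"dy":13.7,"dz":12.7,"twist":4}]' 70; python3 -m pendant '[{"dx":0,"dy":0,"dz":0,"twist":0}]';  python3 -c "
from h import *
goal(.5540,.0425,.049,91.4)"
```

```text
time: 20.75
eef_pos: [0.5507, 0.0412, 0.0458]
tcp_rot: [0.7, 0.714, -0.004, -0.004]
contact_force: [0.1, 0.9, -0.7]
opening: 0.698
finger_force: 0.0
time: 20.88
eef_pos: [0.5555, 0.0411, 0.0513]
tcp_rot: [0.7, 0.715, 0.0, 0.0]
contact_force: [0.7, -0.7, 0.6]
opening: 0.696
finger_force: 0.0
t 20.9 pos [0.5555 0.0411 0.0513] yawx 91.21 F [ 0.7 -0.7  0.6] op 0.696 ff 0.0
tool d cm [ 0.15 -0.15  0.23] twist -0.2
```

```bash
python3 -m pendant '[{"dx":0,"dy":-0.1,"dz":0.2,"twist":0},{"dx":0,"dy":-0.1,"dz":0.2,"twist":0},{"dx":0,"dy":-0.1,"dz":0.2,"twist":0},{"dx":0,"dy":-0.1,"dz":0.2,"twist":0},{"dx":0,"dy":-0.1,"dz":0.2,"twist":0},{"dx":0,"dy":-0.1,"dz":0.2,"twist":0}]' 0 60
python3 -m pendant '[{"dx":0,"dy":0,"dz":-0.3,"twist":0},{"dx":0,"dy":0,"dz":-0.5,"twist":0},{"dx":-2,"dy":0,"dz":-0.5,"twist":0},{"dx":-5,"dy":0,"dz":-0.5,"twist":0},{"dx":-9,"dy":0,"dz":-0.5,"twist":0},{"dx":-13,"dy":0,"dz":-0.5,"twist":0},{"dx":-16,"dy":0,"dz":-0.5,"twist":0},{"dx":-17.5,"dy":0,"dz":-0.5,"twist":0},{"dx":-17.5,"dy":0,"dz":-0.5,"twist":0},{"dx":-17.5,"dy":0,"dz":-3,"twist":0}]'; python3 -c "
from h import *
goal(.4383,-.2153,.08,95.4)"
```

```text
time: 21.62
eef_pos: [0.554, 0.0411, 0.0511]
tcp_rot: [0.699, 0.715, -0.001, 0.0]
contact_force: [-4.8, -1.1, 5.5]
opening: 0.506
finger_force: 59.8
time: 22.88
eef_pos: [0.5556, -0.1316, 0.0762]
tcp_rot: [0.699, 0.715, -0.001, -0.003]
contact_force: [-0.1, 1.4, -2.8]
opening: 0.501
finger_force: 61.1
t 22.9 pos [ 0.5556 -0.1316  0.0762] yawx 91.27 F [-0.1  1.4 -2.8] op 0.501 ff 61.1
tool d cm [ -8.1  -11.91  -0.33] twist -4.1
```

```bash
python3 -m pendant '[{"dx":0,"dy":-5,"dz":-3,"twist":-4},{"dx":0,"dy":-11.9,"dz":-3,"twist":-4},{"dx":0,"dy":-11.9,"dz":-3,"twist":-4},{"dx":0,"dy":-11.9,"dz":-3,"twist":-4}]';  python3 -c "
from h import *
goal(.4383,-.2153,.1,95.4)
c=cam('top');save(c,'t4.png',(220,140,500,320),2.8);c=cam('scene');save(c,'s4.png',(240,160,400,330),3.5)"
```

```text
time: 23.38
eef_pos: [0.4391, -0.1352, 0.109]
tcp_rot: [0.674, 0.739, 0.0, 0.001]
contact_force: [0.9, -0.2, -0.4]
opening: 0.498
finger_force: 61.6
t 23.4 pos [ 0.4391 -0.1352  0.109 ] yawx 95.29 F [ 0.9 -0.2 -0.4] op 0.498 ff 61.6
tool d cm [-7.97 -0.82  0.9 ] twist -0.1
```

View pics/s4.png

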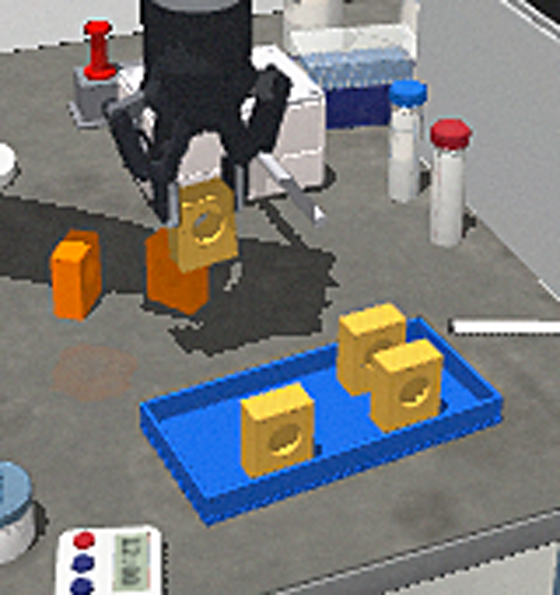

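Three weights stand in the tray (375,345), (405,385) and (278,430). The fourth is held at (205,225) and the rod is empty.

```bash
python3 -m pendant '[{"dx":-5,"dy":-0.6,"dz":0,"twist":0},{"dx":-8,"dy":-0.8,"dz":0,"twist":0},{"dx":-8,"dy":-0.8,"dz":2,"twist":0},{"dx":-8,"dy":-0.8,"dz":5,"twist":0},{"dx":-8,"dy":-0.8,"dz":7,"twist":0},{"dx":-8,"dy":-0.8,"dz":8,"twist":0},{"dx":-8,"dy":-0.8,"dz":8.6,"twist":0},{"dx":-8,"dy":-0.8,"dz":8.9,"twist":0},{"dx":-8,"dy":-0.8,"dz":9.1,"twist":0},{"dx":-8,"dy":-0.8,"dz":9.1,"twist":0}]';  python3 -c "
from h import *
goal(.4383,-.2153,.017,95.4)"
```

```text
time: 24.72
eef_pos: [0.439, -0.2168, 0.0191]
tcp_rot: [0.674, 0.739, 0.0, 0.001]
contact_force: [-0.9, 1.2, 3.8]
opening: 0.501
finger_force: 61.9
t 24.7 pos [ 0.439  -0.2168  0.0191] yawx 95.26 F [-0.9  1.2  3.8] op 0.501 ff 61.9
tool d cm [ 0.16 -0.06  0.2 ] twist -0.1
```

```bash
python3 -m pendant '[{"dx":0,"dy":0,"dz":0.1,"twist":0},{"dx":0,"dy":0,"dz":0.1,"twist":0},{"dx":0,"dy":0,"dz":0.1,"twist":0},{"dx":0,"dy":0,"dz":-2,"twist":0},{"dx":0,"dy":0,"dz":-6,"twist":0},{"dx":0,"dy":0,"dz":-12,"twist":0},{"dx":0,"dy":0,"dz":-18,"twist":0},{"dx":0,"dy":0,"dz":-22,"twist":0},{"dx":0,"dy":0,"dz":-22,"twist":0},{"dx":0,"dy":0,"dz":-22,"twist":0}]' 66;  python3 - <<'E'
from h import *
def ray(c,uv,z):
    K=c["K"]; uv=np.atleast_2d(uv)
    d=np.c_[(uv[:,0]-K[0,2])/K[0,0],-(uv[:,1]-K[1,2])/K[1,1],-np.ones(len(uv))]@c["R"].T
    o=np.array(c["xyz"]); return o+d*((z-o[2])/d[:,2])[:,None]
goal(.561,.2875,.2,91.4)
for n in("top","scene"):
    c=cam(n); save(c,n+"5.png"); P=c["P"]; g=c["img"].max(2)
    near=(np.abs(P[...,0]-.552)<.06)&(np.abs(P[...,1]-.132)<.055)&(P[...,2]>.075)
    m=(g<110)&near
    k,l,st,ce=cv2.connectedComponentsWithStats(m.astype(np.uint8))
    for i in range(1,k):
        if st[i,4]<40: continue
        v,u=np.nonzero(l==i); q=ray(c,np.c_[u,v].astype(float),.1)
        r=cv2.minAreaRect(q[:,:2].astype(np.float32)*1000); print(n,ce[i],st[i,4],np.round(r[0],1),np.round(r[1],1),round(r[2],1),"mean",q.mean(0).round(4))
    # cover
    m=(np.abs(P[...,2]-.1)<.006)&(np.abs(P[...,0]-.552)<.11)&(np.abs(P[...,1]-.132)<.08)&(g>120)
    v,u=np.nonzero(m);q=ray(c,np.c_[u,v].astype(float),.1)
    r=cv2.minAreaRect(q[:,:2].astype(np.float32)*1000);print(n,"cover",np.round(r[0],1),np.round(r[1],1),r[2])
    if n=="top":
      hsv=cv2.cvtColor(c["img"],cv2.COLOR_RGB2HSV).astype(int)
      H,S,V=hsv[...,0],hsv[...,1],hsv[...,2]
      m=((H<6)|(H>174))&(S>150)&(np.abs(P[...,2]-.1)<.005)&(P[...,1]>.2)
      k,l,st,ce=cv2.connectedComponentsWithStats(m.astype(np.uint8))
      for i in range(1,k):
        if st[i,4]<15: continue
        v,u=np.nonzero(l==i);q=ray(c,np.c_[u,v].astype(float),.1);r=cv2.minEnclosingCircle(q[:,:2].astype(np.float32)*1000);print("knob",r,q.mean(0).round(4),st[i,4])
E
```

```text
time: 25.98
eef_pos: [0.4378, -0.2159, 0.2367]
tcp_rot: [0.674, 0.739, -0.0, -0.001]
contact_force: [-0.5, -1.3, 0.6]
opening: 0.659
finger_force: 0.0
t 26.0 pos [ 0.4378 -0.2159  0.2367] yawx 95.25 F [-0.5 -1.3  0.6] op 0.659 ff 0.0
tool d cm [49.   16.88  3.7 ] twist 3.9
top [257.53846154 206.88461538] 104 [549.4 159.1] [55.4 13.9] 1.4 mean [0.547  0.1593 0.1   ]
top [282.03488372 202.34883721] 86 [557.9  99.4] [13.2 43.3] 89.6 mean [0.5608 0.0997 0.1   ]
top cover [550.7 129.6] [158.5 118.2] 1.471144437789917
knob ((560.9642944335938, 287.1296081542969), 12.40333366394043) [0.5609 0.2871 0.1   ] 80
knob ((481.89593505859375, 294.44732666015625), 12.786676406860352) [0.4817 0.2942 0.1   ] 85
scene cover [547.8 126.6] [161.8 136.4] 2.3320155143737793
```

View pics/scene5.png

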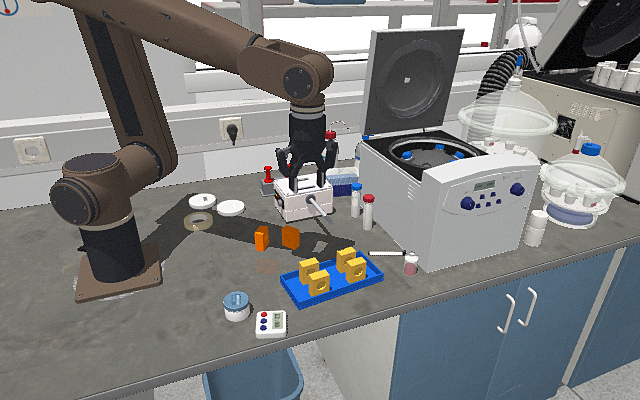

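The scene view shows all four weights standing in the tray, around (335,270). The tubes and pot are untouched.

```bash
python3 -m pendant '[{"dx":49,"dy":16.9,"dz":3.7,"twist":-86.1},{"dx":49,"dy":16.9,"dz":3.7,"twist":-86.1},{"dx":49,"dy":16.9,"dz":3.7,"twist":-86.1},{"dx":49,"dy":16.9,"dz":3.7,"twist":-86.1},{"dx":49,"dy":16.9,"dz":3.7,"twist":-86.1},{"dx":49,"dy":16.9,"dz":3.7,"twist":-86.1},{"dx":49,"dy":16.9,"dz":3.7,"twist":-86.1},{"dx":49,"dy":16.9,"dz":3.7,"twist":-86.1},{"dx":49,"dy":16.9,"dz":3.7,"twist":-86.1},{"dx":49,"dy":16.9,"dz":3.7,"twist":-86.1}]' 45;python3 -m pendant '[{"dx":0,"dy":0,"dz":0,"twist":0}]';  python3 -c "
from h import *
goal(.561,.287,.055,181.4)
print(ctrl.get_state()['qpos'].round(2))"
```

```text
time: 27.32
eef_pos: [0.5609, 0.2874, 0.1987]
tcp_rot: [-0.012, 1.0, -0.001, -0.002]
contact_force: [-0.9, -0.4, 0.9]
opening: 0.447
finger_force: 0.0
time: 27.45
eef_pos: [0.5615, 0.2856, 0.2001]
tcp_rot: [-0.011, 1.0, -0.001, -0.001]
contact_force: [-0.1, 0.3, 0.2]
opening: 0.45
finger_force: 0.0
t 27.4 pos [0.5615 0.2856 0.2001] yawx -178.76 F [-0.1  0.3  0.2] op 0.45 ff 0.0
tool d cm [ 0.02  0.16 14.51] twist -360.2
[ 0.31  0.2   1.7  -0.    1.25 -1.28]
```

```bash
python3 -m pendant '[{"dx":0,"dy":0.15,"dz":5,"twist":0},{"dx":0,"dy":0.15,"dz":9,"twist":0},{"dx":0,"dy":0.15,"dz":11.5,"twist":0},{"dx":0,"dy":0.15,"dz":13.3,"twist":0},{"dx":0,"dy":0.15,"dz":14.4,"twist":0},{"dx":0,"dy":0.15,"dz":14.4,"twist":0}]'; python3 -m pendant '[{"dx":0,"dy":0,"dz":0,"twist":0},{"dx":0,"dy":0,"dz":0,"twist":0},{"dx":0,"dy":0,"dz":0,"twist":0},{"dx":0,"dy":0,"dz":0,"twist":0},{"dx":0,"dy":0,"dz":0,"twist":0},{"dx":0,"dy":0,"dz":0,"twist":0},{"dx":0,"dy":0,"dz":0,"twist":0}]' 0 90;  python3 -c "
from h import *
goal(.561,.287,.055,-178.6)"
```

```text
time: 28.2
eef_pos: [0.5617, 0.2881, 0.0566]
tcp_rot: [-0.011, 1.0, -0.0, -0.0]
contact_force: [-0.3, 0.6, 0.1]
opening: 0.45
finger_force: 0.0
time: 29.08
eef_pos: [0.5628, 0.289, 0.0582]
tcp_rot: [-0.012, 1.0, 0.0, 0.001]
contact_force: [0.0, 0.6, 6.5]
opening: 0.257
finger_force: 88.2
t 29.1 pos [0.5628 0.289  0.0582] yawx -178.64 F [0.  0.6 6.5] op 0.257 ff 88.2
tool d cm [ 0.18 -0.2   0.32] twist -0.0
```

```bash
python3 -c "
from h import *
c=cam('scene');save(c,'s6.png',(220,130,350,230),5)"
```

```text
(no output)
```

View pics/s6.png

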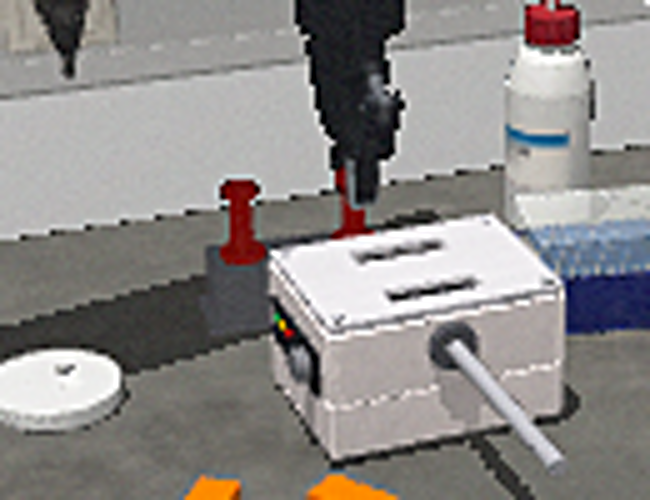

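The tip of the finger at (360,203) sits well above the flange at (352,233), so the pads hold the knob. I will regrip lower.

```bash
python3 -m pendant '[{"dx":0,"dy":0,"dz":0,"twist":0},{"dx":0,"dy":0,"dz":0,"twist":0},{"dx":0,"dy":0,"dz":0.4,"twist":0},{"dx":0,"dy":0,"dz":0.6,"twist":0},{"dx":0,"dy":0,"dz":0.6,"twist":0}]' 45; python3 -m pendant '[{"dx":0,"dy":0,"dz":0,"twist":0},{"dx":0,"dy":0,"dz":0,"twist":0},{"dx":0,"dy":0,"dz":0,"twist":0},{"dx":0,"dy":0,"dz":0,"twist":0},{"dx":0,"dy":0,"dz":0,"twist":0},{"dx":0,"dy":0,"dz":0,"twist":0},{"dx":0,"dy":0,"dz":0,"twist":0}]' 0 90;  python3 -c "
from h import *
goal(.561,.287,.055,-178.6)
c=cam('scene');save(c,'s7.png',(260,140,320,190),8)"
```

```text
time: 29.75
eef_pos: [0.5613, 0.2885, 0.0501]
tcp_rot: [-0.012, 1.0, -0.0, -0.001]
contact_force: [-0.8, -0.2, 0.2]
opening: 0.456
finger_force: 0.0
time: 30.62
eef_pos: [0.5618, 0.2887, 0.0509]
tcp_rot: [-0.012, 1.0, 0.0, 0.0]
contact_force: [-0.6, 0.3, 1.0]
opening: 0.27
finger_force: 88.0
t 30.6 pos [0.5618 0.2887 0.0509] yawx -178.65 F [-0.6  0.3  1. ] op 0.27 ff 88.0
tool d cm [ 0.09 -0.17 -0.41] twist -0.0
```

View pics/s7.png

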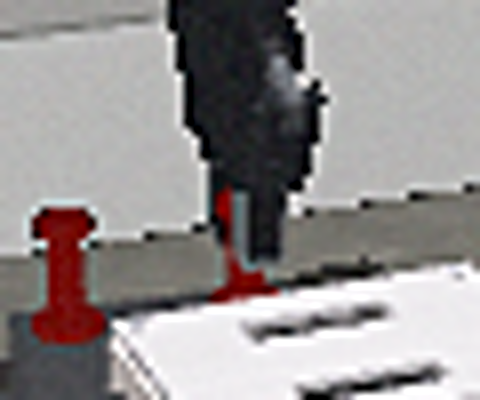

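Run:
```python
from h import *
c=cam("scene");K=c["K"];o=np.array(c["xyz"])
def yr(u,v,y):
    d=c["R"]@np.array([(u-K[0,2])/K[0,0],-(v-K[1,2])/K[1,1],-1]); return (o+d*(y-o[1])/d[1]).round(4)
print("tip",yr(293,172.2,.262),yr(293,172.2,.275))
print("flange near edge",yr(290,177.3,.272))
P=c["P"]; print(P[165:182,293].round(3).tolist())
h=cv2.cvtColor(c["img"],cv2.COLOR_RGB2HSV)
m=(h[...,1]>150)&((h[...,0]<8)|(h[...,0]>172))&(P[...,1]>.25)&(np.abs(P[...,0]-.562)<.03)&(P[...,2]>.03)
v,u=np.nonzero(m)
for vv in np.unique(v): s=u[v==vv];print(vv,s.min(),s.max(),np.nanmedian(P[vv,s],0).round(3))
```

```text
tip [0.5606 0.262  0.083 ] [0.5648 0.275  0.0769]
flange near edge [0.5524 0.272  0.0606]
[[0.562, 0.265, 0.109], [0.563, 0.269, 0.103], [0.561, 0.263, 0.102], [0.563, 0.268, 0.096], [0.562, 0.266, 0.093], [0.563, 0.268, 0.088], [0.562, 0.266, 0.086], [0.561, 0.264, 0.083], [0.563, 0.27, 0.076], [0.611, 0.417, 0.002], [0.608, 0.408, 0.002], [0.571, 0.295, 0.053], [0.535, 0.185, 0.102], [0.534, 0.182, 0.1], [0.532, 0.176, 0.1], [0.53, 0.169, 0.099], [0.533, 0.179, 0.091]]
163 288 288 [0.556 0.303 0.102]
164 287 288 [0.552 0.295 0.102]
165 287 288 [0.55  0.291 0.1  ]
166 287 288 [0.549 0.287 0.098]
167 288 288 [0.55  0.284 0.095]
168 288 288 [0.553 0.296 0.086]
169 288 288 [0.553 0.293 0.083]
170 288 288 [0.556 0.306 0.074]
173 289 289 [0.554 0.288 0.07 ]
174 289 292 [0.558 0.286 0.066]
175 289 292 [0.558 0.282 0.064]
176 287 294 [0.557 0.289 0.056]
177 286 288 [0.549 0.295 0.052]
```

```bash
python3 -m pendant '[{"dx":0,"dy":0,"dz":0,"twist":0},{"dx":0,"dy":0,"dz":0,"twist":0},{"dx":0,"dy":0,"dz":0.5,"twist":0},{"dx":0,"dy":0,"dz":1,"twist":0},{"dx":0,"dy":0,"dz":1.2,"twist":0},{"dx":0,"dy":0,"dz":1.2,"twist":0}]' 50; python3 -m pendant '[{"dx":0,"dy":0,"dz":0,"twist":0},{"dx":0,"dy":0,"dz":0,"twist":0},{"dx":0,"dy":0,"dz":0,"twist":0},{"dx":0,"dy":0,"dz":0,"twist":0},{"dx":0,"dy":0,"dz":0,"twist":0},{"dx":0,"dy":0,"dz":0,"twist":0},{"dx":0,"dy":0,"dz":0,"twist":0}]' 0 90;  python3 - <<'E'
from h import *
goal(.561,.287,.055,-178.6)
c=cam("scene");P=c["P"]; print([P[165:182,u].round(3).tolist() for u in (292,294)])
E
```

```text
time: 31.48
eef_pos: [0.5614, 0.2885, 0.0383]
tcp_rot: [-0.012, 1.0, -0.0, -0.0]
contact_force: [0.0, -0.6, 0.5]
opening: 0.502
finger_force: 0.0
time: 32.35
eef_pos: [0.562, 0.2888, 0.0391]
tcp_rot: [-0.012, 1.0, 0.0, 0.0]
contact_force: [-0.7, 0.5, 2.1]
opening: 0.266
finger_force: 87.7
t 32.4 pos [0.562  0.2888 0.0391] yawx -178.64 F [-0.7  0.5  2.1] op 0.266 ff 87.7
tool d cm [ 0.1  -0.17 -1.59] twist -0.0
[[[0.551, 0.241, 0.12], [0.552, 0.247, 0.114], [0.553, 0.248, 0.11], [0.559, 0.266, 0.098], [0.559, 0.269, 0.092], [0.559, 0.269, 0.089], [0.558, 0.266, 0.086], [0.557, 0.264, 0.084], [0.558, 0.265, 0.079], [0.559, 0.269, 0.074], [0.559, 0.27, 0.069], [0.56, 0.274, 0.063], [0.534, 0.192, 0.099], [0.53, 0.18, 0.102], [0.529, 0.177, 0.1], [0.528, 0.174, 0.098], [0.53, 0.181, 0.091]], [[0.562, 0.253, 0.113], [0.559, 0.245, 0.113], [0.564, 0.261, 0.102], [0.566, 0.265, 0.097], [0.564, 0.261, 0.095], [0.567, 0.27, 0.087], [0.565, 0.264, 0.086], [0.566, 0.268, 0.08], [0.566, 0.267, 0.077], [0.565, 0.266, 0.074], [0.568, 0.274, 0.066], [0.567, 0.27, 0.064], [0.538, 0.182, 0.103], [0.536, 0.177, 0.102], [0.534, 0.172, 0.101], [0.534, 0.171, 0.098], [0.537, 0.181, 0.089]]]
```

```bash
python3 -m pendant '[{"dx":0,"dy":0,"dz":-1,"twist":0},{"dx":0,"dy":0,"dz":-3,"twist":0},{"dx":0,"dy":0,"dz":-5.5,"twist":0},{"dx":0,"dy":0,"dz":-8.5,"twist":0},{"dx":0,"dy":0,"dz":-11,"twist":0},{"dx":0,"dy":0,"dz":-12.5,"twist":0},{"dx":0,"dy":0,"dz":-12.5,"twist":0},{"dx":0,"dy":0,"dz":-12.5,"twist":0}]'
python3 - <<'E'
from h import *
goal(.552,.1596,.16,-178.6)
c=cam("scene");save(c,"s8.png",(250,90,330,180),6)
E
```

```text
time: 33.4
eef_pos: [0.5609, 0.2883, 0.1625]
tcp_rot: [-0.012, 1.0, -0.0, -0.001]
contact_force: [-0.3, -1.0, -0.1]
opening: 0.262
finger_force: 88.0
t 33.4 pos [0.5609 0.2883 0.1625] yawx -178.65 F [-0.3 -1.  -0.1] op 0.262 ff 88.0
tool d cm [  1.2  -12.85   0.26] twist -0.0
```

View pics/s8.png

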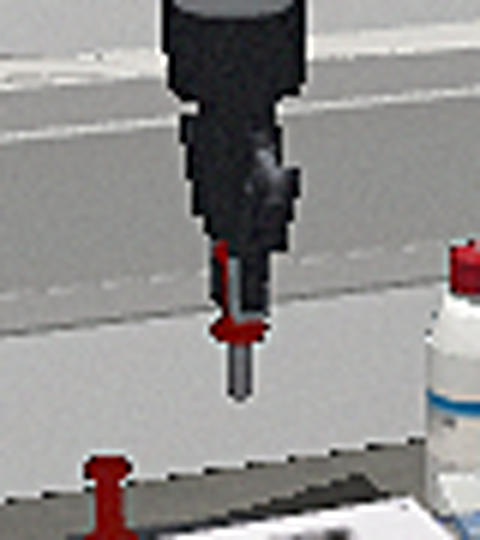

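The pin hangs upright in the grip, flange at (240,330) and tip at (240,400). I will check for depth hints inside the slots, then move over.

```bash
python3 -m pendant '[{"dx":3.1,"dy":-4,"dz":0.2,"twist":0},{"dx":3.1,"dy":-9,"dz":0.2,"twist":0},{"dx":3.1,"dy":-12.9,"dz":0.2,"twist":0},{"dx":3.1,"dy":-12.9,"dz":0.2,"twist":0},{"dx":3.1,"dy":-12.9,"dz":0.2,"twist":0}]'
python3 - <<'E'
from h import *
z=np.load("top.npz");P=z["P"];g=z["img"].max(2)
for cols in ((256,257,258,259),(280,281,282,283)):
    for v in range(194,220,1): print(v,P[v,257 if cols[0]==256 else 282][0].round(3),[ (int(P[v,u,2]*1000),int(g[v,u])) for u in cols])
goal(.532,.160,.155,-178.6)
E
```

```text
time: 34.08
eef_pos: [0.5333, 0.1592, 0.1609]
tcp_rot: [-0.012, 1.0, 0.0, -0.001]
contact_force: [-0.6, 0.1, -0.7]
opening: 0.264
finger_force: 88.1
194 0.582 [(88, 168), (87, 160), (89, 157), (87, 154)]
195 0.58 [(88, 84), (86, 66), (88, 64), (87, 64)]
196 0.577 [(86, 57), (88, 37), (86, 37), (86, 38)]
197 0.575 [(86, 53), (86, 37), (88, 35), (87, 35)]
198 0.573 [(87, 52), (84, 35), (85, 35), (89, 36)]
199 0.569 [(89, 49), (87, 34), (87, 34), (90, 36)]
200 0.567 [(87, 46), (87, 33), (84, 33), (84, 31)]
201 0.566 [(83, 41), (79, 27), (78, 26), (77, 25)]
202 0.564 [(79, 36), (76, 20), (70, 21), (65, 19)]
203 0.563 [(75, 31), (66, 19), (60, 19), (53, 20)]
204 0.562 [(70, 27), (60, 19), (54, 20), (47, 24)]
205 0.56 [(69, 27), (56, 20), (51, 23), (48, 29)]
206 0.558 [(75, 29), (51, 20), (46, 26), (46, 32)]
207 0.549 [(85, 35), (86, 24), (86, 27), (84, 28)]
208 0.547 [(89, 38), (85, 33), (89, 31), (89, 31)]
209 0.544 [(89, 39), (87, 36), (85, 36), (83, 36)]
210 0.541 [(88, 37), (88, 37), (87, 38), (86, 39)]
211 0.538 [(87, 37), (90, 36), (88, 37), (86, 40)]
212 0.536 [(86, 37), (89, 37), 
[... 1149 characters left out ...]
90, 36)]
209 0.547 [(83, 41), (84, 30), (84, 29), (84, 30)]
210 0.547 [(78, 33), (71, 25), (71, 22), (70, 22)]
211 0.546 [(67, 28), (63, 19), (60, 19), (53, 20)]
212 0.546 [(63, 26), (54, 21), (46, 24), (44, 27)]
213 0.543 [(57, 25), (48, 24), (45, 30), (45, 31)]
214 0.54 [(53, 26), (47, 30), (48, 34), (45, 31)]
215 0.538 [(54, 29), (44, 26), (46, 29), (48, 25)]
216 0.528 [(88, 33), (88, 28), (91, 27), (90, 27)]
217 0.526 [(86, 54), (86, 53), (87, 53), (86, 52)]
218 0.522 [(98, 142), (98, 152), (99, 151), (99, 150)]
219 0.519 [(100, 231), (96, 233), (101, 233), (101, 233)]
t 34.1 pos [0.5333 0.1592 0.1609] yawx -178.67 F [-0.6  0.1 -0.7] op 0.264 ff 88.1
tool d cm [0.13 0.08 0.59] twist -0.1
```

The depth image hints at the holes (left near x=0.559, right near 0.538). I will feel along the carriage from about 10 mm before each.

```bash
python3 -m pendant '[{"dx":-1.6,"dy":0.1,"dz":0,"twist":0},{"dx":-1.6,"dy":0.1,"dz":0.5,"twist":0},{"dx":-1.6,"dy":0.1,"dz":1.5,"twist":0},{"dx":-1.6,"dy":0.1,"dz":2.4,"twist":0},{"dx":-1.6,"dy":0.1,"dz":3,"twist":0},{"dx":-1.6,"dy":0.1,"dz":3.3,"twist":0},{"dx":-1.6,"dy":0.1,"dz":3.3,"twist":0}]'
python3 - <<'E'
from h import *
goal(.559,.160,.121,-178.6)
c=cam("scene");save(c,"s9.png",(250,110,330,200),6)
E
```

```text
time: 34.95
eef_pos: [0.5496, 0.1603, 0.1286]
tcp_rot: [-0.012, 1.0, 0.0, -0.0]
contact_force: [-0.7, -0.1, -0.1]
opening: 0.266
finger_force: 88.2
t 35.0 pos [0.5496 0.1603 0.1286] yawx -178.65 F [-0.7 -0.1 -0.1] op 0.266 ff 88.2
tool d cm [-0.94 -0.05  0.76] twist -0.0
```

View pics/s9.png

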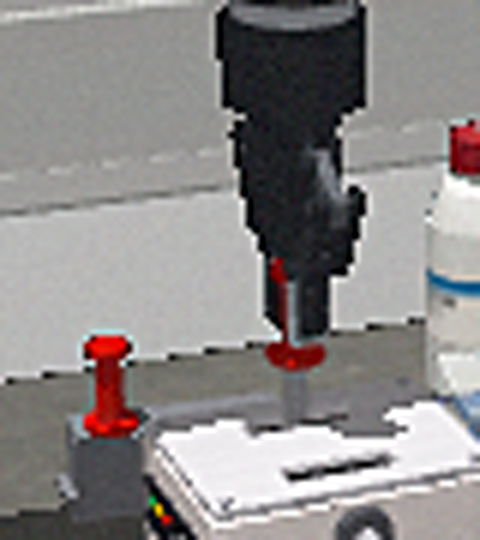

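The pin tip at (293,425) has entered the left slot with no force. Next I lower it onto the carriage.

```bash
python3 -m pendant '[{"dx":0,"dy":0,"dz":0.3,"twist":0},{"dx":0,"dy":0,"dz":0.6,"twist":0},{"dx":0,"dy":0,"dz":0.8,"twist":0},{"dx":0,"dy":0,"dz":1,"twist":0},{"dx":0,"dy":0,"dz":1,"twist":0}]'; python3 -m pendant '[{"dx":-0.2,"dy":0,"dz":0,"twist":0},{"dx":-0.4,"dy":0,"dz":0,"twist":0},{"dx":-0.6,"dy":0,"dz":0,"twist":0},{"dx":-0.6,"dy":0,"dz":0,"twist":0}]'
```

```text
time: 35.62
eef_pos: [0.5511, 0.1603, 0.1205]
tcp_rot: [-0.012, 1.0, 0.0, 0.002]
contact_force: [-0.2, -0.5, 4.9]
opening: 0.26
finger_force: 87.9
time: 36.12
eef_pos: [0.5564, 0.1605, 0.1201]
tcp_rot: [-0.012, 1.0, -0.0, 0.001]
contact_force: [-1.7, 0.2, 5.8]
opening: 0.263
finger_force: 87.8
```

The tip rides on the carriage (z 0.120, about 5 N), so I keep feeling along +x.

```bash
python3 -m pendant '[{"dx":-0.1,"dy":0,"dz":0.1,"twist":0},{"dx":-0.2,"dy":0,"dz":0.1,"twist":0},{"dx":-0.3,"dy":0,"dz":0.1,"twist":0},{"dx":-0.3,"dy":0,"dz":0.1,"twist":0}]'
```

```text
time: 36.62
eef_pos: [0.5595, 0.1606, 0.1197]
tcp_rot: [-0.012, 1.0, -0.0, 0.001]
contact_force: [-1.6, -0.8, 7.0]
opening: 0.264
finger_force: 87.7
```

```bash
python3 -m pendant '[{"dx":-0.1,"dy":0,"dz":0,"twist":0},{"dx":-0.2,"dy":0,"dz":0,"twist":0},{"dx":-0.2,"dy":0,"dz":0,"twist":0}]';python3 -m pendant '[{"dx":-0.1,"dy":0,"dz":0,"twist":0},{"dx":-0.2,"dy":0,"dz":0,"twist":0},{"dx":-0.2,"dy":0,"dz":0,"twist":0}]'
```

```text
time: 37.0
eef_pos: [0.5612, 0.1606, 0.1195]
tcp_rot: [-0.012, 1.0, -0.0, 0.0]
contact_force: [-2.6, -0.6, 6.9]
opening: 0.266
finger_force: 87.7
time: 37.38
eef_pos: [0.5629, 0.1607, 0.1192]
tcp_rot: [-0.012, 1.0, -0.0, -0.0]
contact_force: [-2.2, -0.7, 7.3]
opening: 0.266
finger_force: 87.7
```

```bash
python3 -m pendant '[{"dx":-0.1,"dy":0,"dz":0,"twist":0},{"dx":-0.2,"dy":0,"dz":0,"twist":0},{"dx":-0.2,"dy":0,"dz":0,"twist":0}]';python3 -m pendant '[{"dx":-0.1,"dy":0,"dz":0,"twist":0},{"dx":-0.2,"dy":0,"dz":0,"twist":0},{"dx":-0.2,"dy":0,"dz":0,"twist":0}]'
python3 - <<'E'
from h import *
goal(.559,.160,.121,-178.6)
for n in("scene","top"):
    c=cam(n);h=cv2.cvtColor(c["img"],cv2.COLOR_RGB2HSV);P=c["P"]
    m=(h[...,1]>150)&((h[...,0]<8)|(h[...,0]>172))&(np.abs(P[...,1]-.16)<.04)&(np.abs(P[...,0]-.562)<.04)&(P[...,2]>.1)
    v,u=np.nonzero(m)
    for vv in np.unique(v): s=u[v==vv];print(n,vv,s.min(),s.max(),np.nanmedian(P[vv,s],0).round(3))
    save(c,n+"10.png",(250,110,330,200) if n=="scene" else (220,170,300,240),6)
E
```

```text
time: 37.75
eef_pos: [0.5647, 0.1607, 0.118]
tcp_rot: [-0.012, 1.0, 0.0, -0.0]
contact_force: [-1.2, -0.3, 0.5]
opening: 0.264
finger_force: 88.2
time: 38.12
eef_pos: [0.5665, 0.1607, 0.1175]
tcp_rot: [-0.012, 1.0, 0.0, -0.0]
contact_force: [-1.5, 0.5, 1.7]
opening: 0.263
finger_force: 88.2
t 38.1 pos [0.5665 0.1607 0.1175] yawx -178.65 F [-1.5  0.5  1.7] op 0.263 ff 88.2
tool d cm [ 0.75 -0.06 -0.35] twist -0.0
scene 105 292 292 [0.532 0.17  0.344]
scene 152 298 298 [0.554 0.187 0.186]
scene 155 301 301 [0.561 0.178 0.178]
scene 156 300 302 [0.556 0.163 0.181]
scene 157 300 302 [0.553 0.158 0.18 ]
scene 158 300 302 [0.555 0.161 0.175]
scene 159 301 301 [0.555 0.162 0.172]
scene 160 301 301 [0.559 0.171 0.164]
scene 161 301 301 [0.561 0.178 0.158]
scene 162 301 301 [0.556 0.164 0.161]
scene 163 301 301 [0.554 0.159 0.159]
scene 164 301 302 [0.557 0.162 0.155]
scene 165 301 302 [0.557 0.163 0.15 ]
scene 166 301 302 [0.556 0.161 0.148]
scene 167 301 301 [0.555 0.161 0.145]
scene 168 301 302 [0.555 0.158 0.142]
scene 169 300 302 [0.557 0.167 0.135]
scene 170 299 307 [0.56  0.161 0.134]
scene 171 299 307 [0.559 0.156 0.132]
scene 172 299 307 [0.556 0.15  0.132]
scene 173 301 305 [0.558 0.151 0.128]
```

View pics/scene10.png

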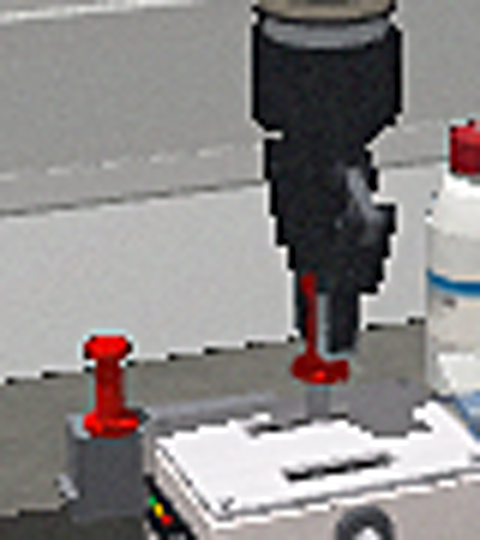

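Force dropped to almost nothing near x=0.5645, so the tip is over the hole. I push down gently.

```bash
python3 -m pendant '[{"dx":0.1,"dy":0,"dz":0.2,"twist":0},{"dx":0.1,"dy":0,"dz":0.4,"twist":0},{"dx":0.1,"dy":0,"dz":0.6,"twist":0},{"dx":0.1,"dy":0,"dz":0.8,"twist":0},{"dx":0.1,"dy":0,"dz":0.8,"twist":0}]'
```

```text
time: 38.85
eef_pos: [0.5653, 0.1607, 0.1091]
tcp_rot: [-0.012, 1.0, -0.0, -0.001]
contact_force: [-2.5, 0.2, -1.6]
opening: 0.266
finger_force: 88.4
```

```bash
python3 -m pendant '[{"dx":0.1,"dy":0,"dz":0.3,"twist":0},{"dx":0.1,"dy":0,"dz":0.6,"twist":0},{"dx":0.1,"dy":0,"dz":0.9,"twist":0},{"dx":0.1,"dy":0,"dz":1.2,"twist":0},{"dx":0.1,"dy":0,"dz":1.3,"twist":0},{"dx":0.1,"dy":0,"dz":1.3,"twist":0}]'; python3 -m pendant '[{"dx":0,"dy":0,"dz":0.2,"twist":0},{"dx":0,"dy":0,"dz":0.4,"twist":0},{"dx":0,"dy":0,"dz":0.4,"twist":0}]'
```

```text
time: 39.6
eef_pos: [0.5645, 0.1607, 0.0964]
tcp_rot: [-0.012, 1.0, -0.0, -0.0]
contact_force: [-1.5, -1.0, -0.4]
opening: 0.267
finger_force: 88.3
time: 39.98
eef_pos: [0.5651, 0.1607, 0.0935]
tcp_rot: [-0.012, 1.0, 0.0, 0.0]
contact_force: [-3.4, -0.1, 4.5]
opening: 0.264
finger_force: 88.2
```

```bash
python3 -m pendant '[{"dx":0,"dy":0,"dz":0.2,"twist":0},{"dx":0,"dy":0,"dz":0.3,"twist":0},{"dx":0,"dy":0,"dz":0.3,"twist":0}]'; python3 -m pendant '[{"dx":0,"dy":0,"dz":0,"twist":0},{"dx":0,"dy":0,"dz":0,"twist":0},{"dx":0,"dy":0,"dz":0,"twist":0},{"dx":0,"dy":0,"dz":0,"twist":0},{"dx":0,"dy":0,"dz":-2,"twist":0},{"dx":0,"dy":0,"dz":-6,"twist":0},{"dx":0,"dy":0,"dz":-10.5,"twist":0},{"dx":0,"dy":0,"dz":-10.5,"twist":0}]' 45;  python3 - <<'E'
from h import *
goal(.482,.295,.2,-178.6)
c=cam("scene");save(c,"s11.png",(250,110,330,200),6)
E
```

```text
time: 40.35
eef_pos: [0.5665, 0.1608, 0.0933]
tcp_rot: [-0.012, 1.0, 0.0, 0.002]
contact_force: [-6.1, -0.3, 13.2]
opening: 0.261
finger_force: 87.8
time: 41.35
eef_pos: [0.5682, 0.1611, 0.2019]
tcp_rot: [-0.012, 1.0, 0.001, 0.006]
contact_force: [0.7, 0.0, 0.8]
opening: 0.447
finger_force: 0.0
t 41.4 pos [0.5682 0.1611 0.2019] yawx -178.64 F [0.7 0.  0.8] op 0.447 ff 0.0
tool d cm [ 8.3  13.59  0.11] twist -0.0
```

View pics/s11.png

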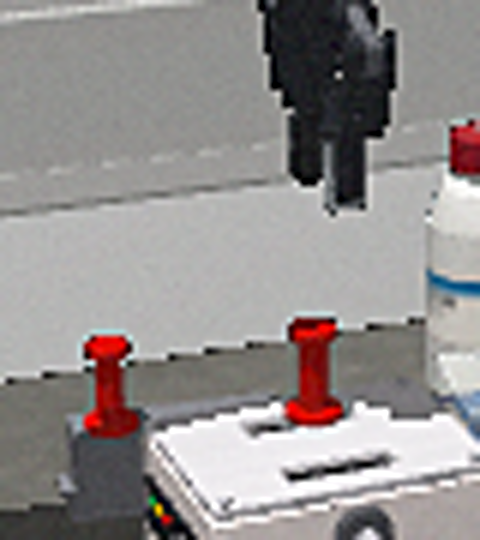

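Pin 1 is home and upright at (315,370), flange on the cover. Now pin 2 at (108,385).

```bash
python3 -m pendant '[{"dx":8.3,"dy":13.5,"dz":0,"twist":0},{"dx":8.3,"dy":13.5,"dz":0,"twist":0},{"dx":8.3,"dy":13.5,"dz":0,"twist":0},{"dx":8.3,"dy":13.5,"dz":4,"twist":0},{"dx":8.3,"dy":13.5,"dz":9,"twist":0},{"dx":8.3,"dy":13.5,"dz":13,"twist":0},{"dx":8.3,"dy":13.5,"dz":15.5,"twist":0},{"dx":8.3,"dy":13.5,"dz":16.4,"twist":0},{"dx":8.3,"dy":13.5,"dz":16.4,"twist":0},{"dx":8.3,"dy":13.5,"dz":16.4,"twist":0}]' 50; python3 -m pendant '[{"dx":0,"dy":0,"dz":0,"twist":0}]';  python3 -c "
from h import *
goal(.482,.295,.0385,-178.6)"
```

```text
time: 42.65
eef_pos: [0.4795, 0.294, 0.0321]
tcp_rot: [-0.012, 1.0, 0.0, 0.001]
contact_force: [-0.6, 1.2, 0.5]
opening: 0.505
finger_force: 0.0
time: 42.78
eef_pos: [0.4795, 0.2941, 0.0322]
tcp_rot: [-0.012, 1.0, 0.0, 0.001]
contact_force: [-0.3, -0.4, -0.0]
opening: 0.499
finger_force: 0.0
t 42.8 pos [0.4795 0.2941 0.0322] yawx -178.64 F [-0.3 -0.4 -0. ] op 0.499 ff 0.0
tool d cm [-0.25  0.09 -0.63] twist -0.0
```

```bash
python3 -m pendant '[{"dx":-0.2,"dy":0.1,"dz":-0.6,"twist":0},{"dx":-0.2,"dy":0.1,"dz":-0.6,"twist":0}]'; python3 -m pendant '[{"dx":0,"dy":0,"dz":0,"twist":0},{"dx":0,"dy":0,"dz":0,"twist":0},{"dx":0,"dy":0,"dz":0,"twist":0},{"dx":0,"dy":0,"dz":0,"twist":0},{"dx":0,"dy":0,"dz":0,"twist":0},{"dx":0,"dy":0,"dz":0,"twist":0},{"dx":0,"dy":0,"dz":0,"twist":0}]' 0 110; python3 -m pendant '[{"dx":0,"dy":0,"dz":-1,"twist":0},{"dx":0,"dy":0,"dz":-3,"twist":0},{"dx":0,"dy":0,"dz":-5.5,"twist":0},{"dx":0,"dy":0,"dz":-8.5,"twist":0},{"dx":0,"dy":0,"dz":-11,"twist":0},{"dx":0,"dy":0,"dz":-12.5,"twist":0},{"dx":0,"dy":0,"dz":-12.5,"twist":0},{"dx":0,"dy":0,"dz":-12.5,"twist":0}]'
python3 - <<'E'
from h import *
goal(.529,.1005,.162,-178.6)
c=cam("scene");save(c,"s12.png",(230,90,330,200),5)
c=cam("top");h=cv2.cvtColor(c["img"],cv2.COLOR_RGB2HSV);P=c["P"]
m=(h[...,1]>150)&((h[...,0]<8)|(h[...,0]>172))&(np.abs(P[...,1]-.16)<.03)&(np.abs(P[...,0]-.562)<.04)&(P[...,2]>.145)
print("pin1 knob",m.sum(),P[m].mean(0) if m.any() else None)
E
```

```text
time: 43.02
eef_pos: [0.4816, 0.2952, 0.0381]
tcp_rot: [-0.012, 1.0, 0.0, 0.001]
contact_force: [0.8, 0.2, 0.2]
opening: 0.498
finger_force: 0.0
time: 43.9
eef_pos: [0.481, 0.2949, 0.0373]
tcp_rot: [-0.012, 1.0, 0.0, 0.0]
contact_force: [-0.6, -0.0, 5.9]
opening: 0.252
finger_force: 106.9
time: 44.9
eef_pos: [0.4798, 0.2944, 0.1606]
tcp_rot: [-0.012, 1.0, -0.0, -0.001]
contact_force: [0.4, 0.3, -1.3]
opening: 0.247
finger_force: 107.5
t 44.9 pos [0.4798 0.2944 0.1606] yawx -178.65 F [ 0.4  0.3 -1.3] op 0.247 ff 107.5
tool d cm [ -4.46 -19.5   -0.14] twist -0.0
pin1 knob 78 [0.55865583 0.158693   0.15315006]
```

View pics/s12.png

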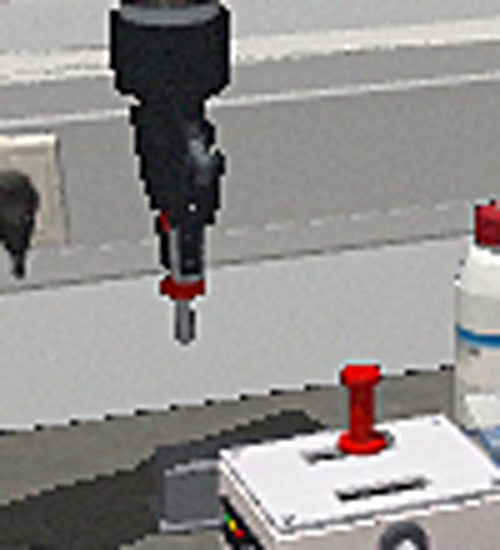

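Pin 2 hangs upright, tip at (185,340). Pin 1 is seated at (360,410). I go round pin 1 to the right slot.

```bash
python3 -m pendant '[{"dx":0.5,"dy":-6,"dz":0,"twist":0},{"dx":0.5,"dy":-12,"dz":0,"twist":0},{"dx":0.5,"dy":-18,"dz":0,"twist":0},{"dx":0.5,"dy":-19.5,"dz":0,"twist":0},{"dx":0.5,"dy":-19.5,"dz":0,"twist":0},{"dx":-4.2,"dy":-19.5,"dz":0,"twist":0},{"dx":-4.2,"dy":-19.5,"dz":0,"twist":0},{"dx":-4.2,"dy":-19.5,"dz":1,"twist":0},{"dx":-4.2,"dy":-19.5,"dz":2,"twist":0},{"dx":-4.2,"dy":-19.5,"dz":2,"twist":0}]'; python3 -m pendant '[{"dx":0,"dy":0,"dz":0,"twist":0}]'; python3 -c "
from h import *
goal(.526,.101,.131,-178.6)"
```

```text
time: 46.25
eef_pos: [0.5254, 0.1012, 0.1401]
tcp_rot: [-0.012, 1.0, 0.0, -0.002]
contact_force: [-0.1, -0.4, -0.8]
opening: 0.252
finger_force: 107.7
time: 46.38
eef_pos: [0.5268, 0.1009, 0.1418]
tcp_rot: [-0.012, 1.0, 0.0, 0.0]
contact_force: [0.1, 0.4, 0.5]
opening: 0.253
finger_force: 107.7
t 46.4 pos [0.5268 0.1009 0.1418] yawx -178.64 F [0.1 0.4 0.5] op 0.253 ff 107.7
tool d cm [0.08 0.01 1.08] twist -0.0
```

```bash
python3 -m pendant '[{"dx":-0.2,"dy":0,"dz":0.5,"twist":0},{"dx":-0.2,"dy":0,"dz":1,"twist":0},{"dx":-0.2,"dy":0,"dz":1.3,"twist":0},{"dx":-0.2,"dy":0,"dz":1.3,"twist":0}]'; python3 -m pendant '[{"dx":0,"dy":0,"dz":0.3,"twist":0},{"dx":0,"dy":0,"dz":0.6,"twist":0},{"dx":0,"dy":0,"dz":0.9,"twist":0},{"dx":0,"dy":0,"dz":0.9,"twist":0}]'
```

```text
time: 46.88
eef_pos: [0.5288, 0.1008, 0.1282]
tcp_rot: [-0.012, 1.0, -0.0, -0.0]
contact_force: [-0.4, 0.1, -1.0]
opening: 0.255
finger_force: 107.7
time: 47.38
eef_pos: [0.5289, 0.1007, 0.1193]
tcp_rot: [-0.012, 1.0, -0.0, -0.0]
contact_force: [-0.2, -0.1, -1.2]
opening: 0.252
finger_force: 107.7
```

```bash
python3 -m pendant '[{"dx":0,"dy":0,"dz":0.1,"twist":0},{"dx":0,"dy":0,"dz":0.2,"twist":0},{"dx":0,"dy":0,"dz":0.2,"twist":0}]'; python3 -m pendant '[{"dx":-0.1,"dy":0,"dz":0,"twist":0},{"dx":-0.2,"dy":0,"dz":0,"twist":0},{"dx":-0.2,"dy":0,"dz":0,"twist":0}]'; python3 -m pendant '[{"dx":-0.1,"dy":0,"dz":0,"twist":0},{"dx":-0.2,"dy":0,"dz":0,"twist":0},{"dx":-0.2,"dy":0,"dz":0,"twist":0}]'
```

```text
time: 47.75
eef_pos: [0.5298, 0.1008, 0.1187]
tcp_rot: [-0.012, 1.0, -0.0, 0.001]
contact_force: [0.1, -0.9, 3.7]
opening: 0.254
finger_force: 107.3
time: 48.12
eef_pos: [0.5317, 0.1008, 0.1185]
tcp_rot: [-0.012, 1.0, -0.0, 0.001]
contact_force: [0.0, -0.8, 5.2]
opening: 0.253
finger_force: 107.2
time: 48.5
eef_pos: [0.5334, 0.1009, 0.1184]
tcp_rot: [-0.012, 1.0, -0.0, 0.0]
contact_force: [-1.5, -0.6, 5.0]
opening: 0.253
finger_force: 107.2
```

On the carriage at 0.1185, feeling on.

```bash
python3 -m pendant '[{"dx":-0.1,"dy":0,"dz":0.1,"twist":0},{"dx":-0.2,"dy":0,"dz":0.1,"twist":0},{"dx":-0.2,"dy":0,"dz":0.1,"twist":0}]'; python3 -m pendant '[{"dx":-0.1,"dy":0,"dz":0,"twist":0},{"dx":-0.2,"dy":0,"dz":0,"twist":0},{"dx":-0.2,"dy":0,"dz":0,"twist":0}]'; python3 -m pendant '[{"dx":-0.1,"dy":0,"dz":0,"twist":0},{"dx":-0.2,"dy":0,"dz":0,"twist":0},{"dx":-0.2,"dy":0,"dz":0,"twist":0}]'
```

```text
time: 48.88
eef_pos: [0.5358, 0.1009, 0.1182]
tcp_rot: [-0.012, 1.0, -0.0, 0.001]
contact_force: [-1.2, -0.6, 8.2]
opening: 0.252
finger_force: 107.1
time: 49.25
eef_pos: [0.5376, 0.101, 0.118]
tcp_rot: [-0.012, 1.0, -0.0, 0.0]
contact_force: [-2.0, -0.9, 8.0]
opening: 0.252
finger_force: 107.0
time: 49.62
eef_pos: [0.5392, 0.101, 0.1178]
tcp_rot: [-0.012, 1.0, -0.0, -0.0]
contact_force: [-1.3, -0.4, 6.9]
opening: 0.253
finger_force: 106.9
```

```bash
python3 -m pendant '[{"dx":-0.1,"dy":0,"dz":0,"twist":0},{"dx":-0.2,"dy":0,"dz":0,"twist":0},{"dx":-0.2,"dy":0,"dz":0,"twist":0}]'; python3 -m pendant '[{"dx":-0.1,"dy":0,"dz":0,"twist":0},{"dx":-0.2,"dy":0,"dz":0,"twist":0},{"dx":-0.2,"dy":0,"dz":0,"twist":0}]'
```

```text
time: 50.0
eef_pos: [0.5409, 0.101, 0.1175]
tcp_rot: [-0.012, 1.0, -0.0, -0.001]
contact_force: [-3.1, -1.2, 6.7]
opening: 0.249
finger_force: 106.8
time: 50.38
eef_pos: [0.5426, 0.1011, 0.1172]
tcp_rot: [-0.012, 1.0, -0.0, -0.001]
contact_force: [-1.9, -0.7, 5.8]
opening: 0.247
finger_force: 106.8
```

```bash
python3 -m pendant '[{"dx":-0.1,"dy":0,"dz":0,"twist":0},{"dx":-0.2,"dy":0,"dz":0,"twist":0},{"dx":-0.2,"dy":0,"dz":0,"twist":0}]'; python3 -m pendant '[{"dx":0,"dy":0,"dz":0.1,"twist":0},{"dx":0,"dy":0,"dz":0.2,"twist":0},{"dx":0,"dy":0,"dz":0.2,"twist":0}]'
```

```text
time: 50.75
eef_pos: [0.5442, 0.1011, 0.117]
tcp_rot: [-0.012, 1.0, -0.0, -0.002]
contact_force: [-3.3, -1.1, 5.7]
opening: 0.252
finger_force: 106.9
time: 51.12
eef_pos: [0.5455, 0.1012, 0.1165]
tcp_rot: [-0.012, 1.0, -0.0, 0.0]
contact_force: [-2.7, -1.8, 9.5]
opening: 0.248
finger_force: 106.7
```

```bash
cat > fl.py <<'E'
from h import *
goal(.543,.101,.1165,-178.6)
c=cam("scene");h=cv2.cvtColor(c["img"],cv2.COLOR_RGB2HSV);P=c["P"];K=c["K"];o=np.array(c["xyz"])
m=(h[...,1]>150)&((h[...,0]<8)|(h[...,0]>172))&(np.abs(P[...,1]-.1)<.03)&(np.abs(P[...,0]-.54)<.04)&(P[...,2]>.1)
v,u=np.nonzero(m)
for vv in np.unique(v):
    s=u[v==vv]; e=[]
    for uu in (s.min()-.5,s.max()+.5):
        d=c["R"]@np.array([(uu-K[0,2])/K[0,0],-(vv-K[1,2])/K[1,1],-1]); e.append((o+d*(.1-o[1])/d[1]).round(4))
    print(vv,s.min(),s.max(),"at y=.1:",e[0],e[1],"n",len(s))
E
python3 fl.py
```

```text
t 51.1 pos [0.5455 0.1012 0.1165] yawx -178.63 F [-2.7 -1.8  9.5] op 0.248 ff 106.7
tool d cm [ 0.25 -0.01  0.  ] twist -0.0
138 315 315 at y=.1: [0.5768 0.1    0.2597] [0.5799 0.1    0.2593] n 1
163 301 302 at y=.1: [0.532  0.1    0.1862] [0.5384 0.1    0.1853] n 2
164 301 302 at y=.1: [0.532 0.1   0.183] [0.5383 0.1    0.182 ] n 2
165 300 301 at y=.1: [0.5287 0.1    0.1802] [0.5351 0.1    0.1793] n 2
166 301 302 at y=.1: [0.5319 0.1    0.1765] [0.5383 0.1    0.1755] n 2
167 302 302 at y=.1: [0.535  0.1    0.1727] [0.5383 0.1    0.1722] n 1
168 302 302 at y=.1: [0.535  0.1    0.1694] [0.5382 0.1    0.1689] n 1
169 301 302 at y=.1: [0.5318 0.1    0.1666] [0.5382 0.1    0.1656] n 2
170 301 301 at y=.1: [0.5317 0.1    0.1633] [0.5349 0.1    0.1628] n 1
171 301 301 at y=.1: [0.5317 0.1    0.16  ] [0.5349 0.1    0.1595] n 1
172 300 302 at y=.1: [0.5284 0.1    0.1572] [0.5381 0.1    0.1557] n 3
173 300 302 at y=.1: [0.5284 0.1    0.1539] [0.5381 0.1    0.1524] n 3
174 300 302 at y=.1: [0.5284 0.1    0.1506] [0.538 0.1   0.149] n 3
175 300 302 at y=.1: [0.5283 0.1    0.1472] [0.538  0.1    0.1457] n 3
176 299 302 at y=.1: [0.5251 0.1    0.1444] [0.538  0.1    0.1423] n 4
177 298 302 at y=.1: [0.5218 0.1    0.1416] [0.5379 0.1    0.139 ] n 5
178 297 302 at y=.1: [0.5185 0.1    0.1388] [0.5379 0.1    0.1356] n 6
179 297 306 at y=.1: [0.5185 0.1    0.1354] [0.5509 0.1    0.13  ] n 10
180 298 306 at y=.1: [0.5216 0.1    0.1315] [0.5509 0.1    0.1266] n 9
181 300 304 at y=.1: [0.5281 0.1    0.127 ] [0.5443 0.1    0.1243] n 5
```

The flange is centred near x=0.535 and the knob near 0.542 with the TCP at 0.5455. The pin is leaning about 8° and its tip is lagging. I lift it off and straighten it against the slot end.

```bash
python3 -m pendant '[{"dx":0,"dy":0,"dz":-0.4,"twist":0},{"dx":0,"dy":0,"dz":-0.8,"twist":0},{"dx":0,"dy":0,"dz":-0.8,"twist":0}]'; python3 -m pendant '[{"dx":0.3,"dy":0,"dz":0,"twist":0},{"dx":0.6,"dy":0,"dz":0,"twist":0},{"dx":0.9,"dy":0,"dz":0,"twist":0},{"dx":1.1,"dy":0,"dz":0,"twist":0},{"dx":1.1,"dy":0,"dz":0,"twist":0}]';python3 fl.py
```

```text
time: 51.55
eef_pos: [0.5447, 0.1011, 0.1222]
tcp_rot: [-0.012, 1.0, -0.0, -0.0]
contact_force: [-0.5, -0.5, -0.7]
opening: 0.249
finger_force: 108.9
time: 52.18
eef_pos: [0.5341, 0.1009, 0.1229]
tcp_rot: [-0.012, 1.0, -0.0, 0.0]
contact_force: [0.6, -1.5, -0.8]
opening: 0.25
finger_force: 109.0
t 52.2 pos [0.5341 0.1009 0.1229] yawx -178.64 F [ 0.6 -1.5 -0.8] op 0.25 ff 109.0
tool d cm [-0.89 -0.01  0.64] twist -0.0
162 298 298 at y=.1: [0.5225 0.1    0.1909] [0.5257 0.1    0.1904] n 1
163 297 298 at y=.1: [0.5193 0.1    0.1881] [0.5257 0.1    0.1872] n 2
164 297 298 at y=.1: [0.5193 0.1    0.1849] [0.5256 0.1    0.1839] n 2
165 297 298 at y=.1: [0.5192 0.1    0.1816] [0.5256 0.1    0.1807] n 2
166 298 298 at y=.1: [0.5223 0.1    0.1779] [0.5255 0.1    0.1774] n 1
167 298 298 at y=.1: [0.5223 0.1    0.1746] [0.5255 0.1    0.1742] n 1
168 298 298 at y=.1: [0.5222 0.1    0.1714] [0.5254 0.1    0.1709] n 1
169 298 298 at y=.1: [0.5222 0.1    0.1681] [0.5254 0.1    0.1676] n 1
170 298 298 at y=.1: [0.5221 0.1    0.1648] [0.5253 0.1    0.1643] n 1
172 298 298 at y=.1: [0.522  0.1    0.1582] [0.5252 0.1    0.1577] n 1
173 298 298 at y=.1: [0.522  0.1    0.1549] [0.5252 0.1    0.1544] n 1
175 298 298 at y=.1: [0.5219 0.1    0.1483] [0.5251 0.1    0.1477] n 1
176 297 298 at y=.1: [0.5186 0.1    0.1454] [0.5251 0.1    0.1444] n 2
177 296 305 at y=.1: [0.5154 0.1    0.1426] [0.5477 0.1    0.1374] n 6
178 296 305 at y=.1: [0.5153 0.1    0.1393] [0.5477 0.1    0.134 ] n 10
179 297 305 at y=.1: [0.5185 0.1    0.1354] [0.5477 0.1    0.1306] n 9
180 298 303 at y=.1: [0.5216 0.1    0.1315] [0.5411 0.1    0.1283] n 6
```

The pin is upright again (flange centre 0.5315, knob 0.532). I probe by small hops along the slot now, not drags.

```bash
python3 -m pendant '[{"dx":-0.4,"dy":0,"dz":0,"twist":0},{"dx":-0.4,"dy":0,"dz":0.3,"twist":0},{"dx":-0.4,"dy":0,"dz":0.6,"twist":0},{"dx":-0.4,"dy":0,"dz":0.7,"twist":0},{"dx":-0.4,"dy":0,"dz":0.7,"twist":0}]'; python3 -m pendant '[{"dx":0,"dy":0,"dz":-0.4,"twist":0},{"dx":-0.25,"dy":0,"dz":-0.4,"twist":0},{"dx":-0.25,"dy":0,"dz":0,"twist":0},{"dx":-0.25,"dy":0,"dz":0.2,"twist":0},{"dx":-0.25,"dy":0,"dz":0.2,"twist":0}]'
```

```text
time: 52.85
eef_pos: [0.5378, 0.1011, 0.1154]
tcp_rot: [-0.012, 1.0, 0.0, -0.0]
contact_force: [1.0, -0.4, -2.0]
opening: 0.249
finger_force: 109.0
time: 53.48
eef_pos: [0.5403, 0.101, 0.1133]
tcp_rot: [-0.012, 1.0, -0.0, -0.0]
contact_force: [-0.5, -2.1, -1.4]
opening: 0.252
finger_force: 108.9
```

No upward force at 0.113, below the carriage level, so the tip has dropped into the hole. I push home.

```bash
python3 -m pendant '[{"dx":0,"dy":0,"dz":0.3,"twist":0},{"dx":0,"dy":0,"dz":0.6,"twist":0},{"dx":0,"dy":0,"dz":0.9,"twist":0},{"dx":0,"dy":0,"dz":0.9,"twist":0}]'; python3 -m pendant '[{"dx":0,"dy":0,"dz":0.3,"twist":0},{"dx":0,"dy":0,"dz":0.6,"twist":0},{"dx":0,"dy":0,"dz":0.9,"twist":0},{"dx":0,"dy":0,"dz":0.9,"twist":0}]'
```

```text
time: 53.98
eef_pos: [0.5402, 0.101, 0.1041]
tcp_rot: [-0.012, 1.0, -0.0, -0.001]
contact_force: [0.5, -2.0, -1.4]
opening: 0.254
finger_force: 108.9
time: 54.48
eef_pos: [0.5403, 0.1011, 0.0952]
tcp_rot: [-0.012, 1.0, 0.0, -0.0]
contact_force: [-0.5, -2.2, -1.4]
opening: 0.252
finger_force: 108.9
```

```bash
python3 -m pendant '[{"dx":0,"dy":0,"dz":0.2,"twist":0},{"dx":0,"dy":0,"dz":0.4,"twist":0},{"dx":0,"dy":0,"dz":0.6,"twist":0},{"dx":0,"dy":0,"dz":0.7,"twist":0},{"dx":0,"dy":0,"dz":0.7,"twist":0}]'
```

```text
time: 55.1
eef_pos: [0.542, 0.1013, 0.0913]
tcp_rot: [-0.012, 1.0, 0.0, 0.001]
contact_force: [-3.5, -1.9, 9.8]
opening: 0.247
finger_force: 108.5
```

Flange contact at 0.0913 as predicted. I release, retreat, and check everything.

```bash
python3 -m pendant '[{"dx":0,"dy":0,"dz":0,"twist":0},{"dx":0,"dy":0,"dz":0,"twist":0},{"dx":0,"dy":0,"dz":0,"twist":0},{"dx":0,"dy":0,"dz":0,"twist":0},{"dx":0,"dy":0,"dz":-2,"twist":0},{"dx":0,"dy":0,"dz":-6,"twist":0},{"dx":0,"dy":0,"dz":-11,"twist":0},{"dx":0,"dy":0,"dz":-17,"twist":0},{"dx":0,"dy":0,"dz":-20,"twist":0},{"dx":0,"dy":0,"dz":-20,"twist":0}]' 45;  python3 - <<'E'
from h import *
goal(.5,.1,.2,-178.6)
c=cam("scene");save(c,"s14.png",(220,120,420,320),3)
c=cam("top");h=cv2.cvtColor(c["img"],cv2.COLOR_RGB2HSV);P=c["P"];H,S,V=[h[...,i].astype(int) for i in range(3)]
def comp(n,m):
    k,l,st,ce=cv2.connectedComponentsWithStats(m.astype(np.uint8))
    for i in range(1,k):
        if st[i,4]>25: q=P[l==i];print(n,st[i,4],np.median(q,0).round(3),cv2.minAreaRect(q[:,:2].astype(np.float32)*1000))
comp("pin",(S>150)&((H<8)|(H>172))&(P[...,2]>.145)&(P[...,2]<.16)&(np.abs(P[...,1]-.13)<.06))
comp("brass",(H>17)&(H<30)&(S>150)&(V>60)&(P[...,2]>.05)&(P[...,2]<.07))
comp("tray",(H>105)&(H<125)&(S>180)&(V>60)&(np.arange(640)[None]>370)&(P[...,2]<.035))
E
```

```text
time: 56.35
eef_pos: [0.5422, 0.1012, 0.2923]
tcp_rot: [-0.012, 1.0, 0.0, 0.003]
contact_force: [1.2, 0.2, -0.3]
opening: 0.446
finger_force: 0.0
t 56.4 pos [0.5422 0.1012 0.2923] yawx -178.64 F [ 1.2  0.2 -0.3] op 0.446 ff 0.0
tool d cm [ 4.28 -0.02  9.2 ] twist -0.0
brass 160 [ 0.55  -0.253  0.06 ] ((551.1212768554688, -253.59075927734375), (39.84786605834961, 23.635345458984375), 4.507750988006592)
brass 147 [ 0.546 -0.202  0.06 ] ((546.4425659179688, -203.81646728515625), (39.3765983581543, 22.303348541259766), 3.283214807510376)
brass 114 [ 0.449 -0.047  0.056] ((449.13421630859375, -47.124698638916016), (18.206653594970703, 37.82416915893555), 35.74867248535156)
brass 165 [ 0.446 -0.267  0.06 ] ((446.3729553222656, -268.3794250488281), (39.9184684753418, 23.80589485168457), 4.312020301818848)
brass 149 [ 0.439 -0.212  0.06 ] ((440.7085876464844, -212.70413208007812), (38.28325271606445, 21.749649047851562), 4.313662528991699)
brass 125 [ 0.372 -0.024  0.056] ((371.7363586425781, -23.39136505126953), (38.92998504638672, 19.153738021850586), 54.22926330566406)
tray 2464 [ 0.493 -0.238  0.005] ((495.4580993652344, -235.8479766845703), (234.0954132080078, 112.18476867675781), 5.661639213562012)
```

View pics/s14.png

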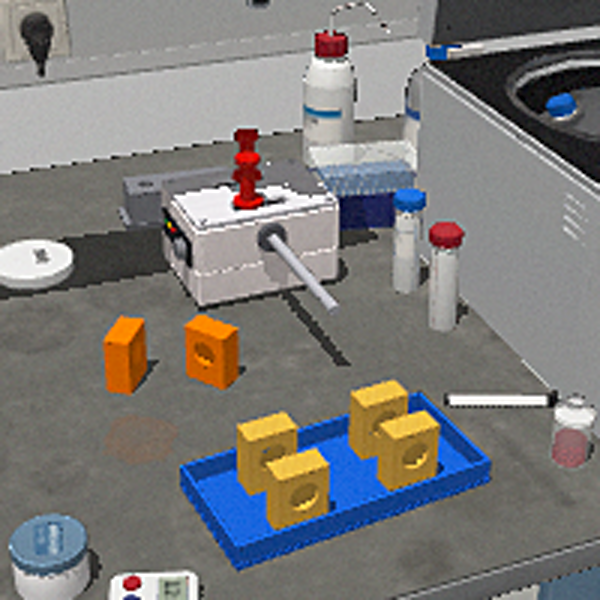

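All four weights stand in the tray. Both pins are seated upright, lined up at (247,140–205), and the bystanders are in place.

```bash
python3 -c "
from plant import ctrl; print(ctrl.sign_off())"
```

```text
the job is handed in; nothing more can be done
None
```

I handed the job in at about 56 s: all four brass weights stand in the blue tray and a pin is pushed home in each slot, with the tubes, glass bottle and orange look-alikes left alone. No verdict came back, and I judged both pins home from contact height and the last picture; a depth image also showed roughly where the holes lay, so I felt for each from nearby.

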